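# Clamp a sharpening stone and prove that it holds

## Task

Lay the sharpening stone flat on the rails of its holder between the two jaws, let go of it, and press the crank handle over and down to close the jaw on it. Go on pressing until the screw no longer turns and the pointer stands between the two prongs of the gate, keep it there for a full second without overloading the crank, and let go so that the crank springs back. Then check that the stone holds: give the middle of one of its long sides a firm, steady sideways push with the fingers (about 10 N) for a second, and leave it clamped in place, disturbing nothing else.

Things in the scene. Friction and masses are not known exactly. Their poses are not given: they have to be found in the camera images.
- stone_center (a point): Sharpening stone, a loose flat block 60 (x) x 160 (y) x 25 (z) mm, 0.45 kg, grey below and cream above; starts flat on the worktop to the left of the holder. The point is its centre; its y axis runs along its length. Either end may face either jaw.
- stone: The same stone; origin at the centre of its underside.
- holder: Stone holder, fixed to the worktop, aluminium, about 60 x 230 mm (feet 100 mm in x), its length along its own y axis, which points roughly to the robot's left. Origin on the worktop under its middle. The fixed jaw is at the +y end, the moving jaw at the -y end, the crank beyond the fixed jaw at +y. Jaws are 56 mm wide in x and reach 52 mm above the worktop.
- bed (a point): Centre of the bed, on the top of the two rails, 36 mm above the worktop, axes as the holder's. The rails span 50 mm in x, so that gripper fingers can pass beside them. The fixed jaw's face is at y = +85 mm from here; the moving jaw's face is at y = -85 mm + 10 mm per radian of the screw. The stone (160 mm long) belongs between them, its length along y, its centre near x = 0, y = 0; the gap at the start is 167 to 170 mm.
- jaw: Moving jaw at the -y end of the holder, pulled toward +y by the screw. Origin: the same as the holder's when the screw reads 0; moves 10 mm to +y per radian.
- screw (a joint): Rotation of the clamp screw in rad, 0 to about 1.0; it starts at 0 to 0.3. It grows as the crank is pressed over toward the robot (the holder's -x side) and down, which closes the jaw; with the stone in place it stops near 1.0. It runs stiffly (0.35 N m of friction) and stays where it is left.
- crank (a joint): Torque reading in rad: spring deflection of the crank relative to the screw (2 N m per rad), about 0 when let go. While the screw turns it reads about 0.18. Between 0.30 and 0.48 the stiff brass pointer on the screw (74 mm long, beside the crank arm) stands between the two prongs of the gate, a curved steel fork on the back of the crank arm (0.6 to 0.96 N m, 6 to 10 N square on the handle): the right torque. Above 0.62 it is overloaded.
- screw_axis (a point): Point on the screw's axis, 28 mm above the worktop, level in y with the middle of the handle; axes as the holder's. The handle moves round it in the holder's x-z plane at 100 mm radius, at an angle above the -x direction of 1.396 rad - screw - crank.
- handle (a point): Middle of the crank handle: a black round bar, 18 mm thick and 66 mm long, parallel to the screw (holder's y), sticking out beyond the crank arm to +y; the arm meets it 36 mm to the -y side of this point and it ends 30 mm to the +y side. It starts pointing almost straight up, about 125 mm above the worktop, and ends about 20 to 40 mm above it when the torque is right.
- tea_box: Bystander: dark box 59 x 102 x 72 mm behind the holder.
- pepper_mill: Bystander: turned wooden mill, 53 mm thick, 152 mm tall.
- salt_shaker: Bystander: glass shaker, 44 mm thick, 90 mm tall.
- sugar_tin: Bystander: round tin, 72 mm thick, 94 mm tall.
There are look-alikes about, which are no part of the job. Of the things that look like the stone, the larger one is meant.

How it is judged:
By the outcome, as a careful person would: the job done as asked, in the order asked, and still so for the second after the job is handed in, with the robot touching nothing.
It also fails if it takes over 72 s, if anything falls off the work surface, if the arm or the gripper's body presses on something with over 40 N, if the wrist force passes 120 N, or if a joint passes its speed limit or range.

## Robot

A 6-joint arm with a two-finger parallel gripper is mounted at the origin on a cart in front of the work surface, level with it; the furniture and walls round the work are solid. World frame = base frame: x ahead of the robot, y to its left, z up, the work surface at z = 0. Lengths are in m, angles in rad, forces in N, time in s.
With the tool pointing down it reaches from about 0.35 to 0.975 m from the base axis. Payload 17.4 kg.
Tool frame: the origin (TCP) lies midway between the tips of the shut fingers; the grasp point (between the pads) lies 19 mm behind it; x points along the fingers, y is the direction in which the jaws open and shut, and the axes are right-handed (so a half turn about x gives the same grasp; the last joint's range is limited). The gripper opens to 85 mm and grips with 20 to 120 N. Pads are 22 mm wide; open, the fingers measure 114 mm over their backs; the gripper's body (76 mm by 85 mm) begins 54 mm behind the grasp point. The pads swing forward as they close: fully open they stand 13 mm farther back than shut.
Start: joints at [-1.362, 0.116, 1.442, -0, 1.584, -0.038], TCP at [0.165, -0.655, 0.231] pointing down, gripper open.
Joint ranges: [-2.83, 2.83], [-0.83, 2.19], [0.07, 2.5], [-1.14, 4.28], [0.01, 3], [-2.97, 2.97]. Speed limits (rad/s): [1.89, 1.89, 2.22, 3.14, 3.14, 3.14].

## Interface

Orientations are given as a unit quaternion [w, x, y, z].
In Python, from plant import manip gives the robot as it stands. The module is installed in compiled form; this text tells all that it offers.
- The arm moves only by the tool apply_moves, never from a script. Its argument "increments" is a list of rows, each an object of numbers: "x", "y", "z": the shift along the tool's x, y, z each as a share of 0.2 m, from -1 to 1; "wx", "wy", "wz": the turn, a rotation vector about the tool's x, y, z each as a share of 90 degrees, from -1 to 1; "claw": the opening, from -1 (shut) to 1 (fully open), so that 0 is half open. In form: [{"x": .., "y": .., "z": .., "wx": .., "wy": .., "wz": .., "claw": ..}, ...]. A call has 1 to 20 rows; each row is the pose to reach, as a shift and turn from the pose commanded when the call began, along the tool's axes at that moment; what a row does not reach only later rows make up. A row lasts 1/8 s, in which the tool goes at most 62.5 mm and 10.7 degrees, less where a joint would pass 70% of its speed; a pose out of reach is approached as far as the arm can. A call with a number of a shift or a turn outside -1 to 1 is refused whole. A call with a gripper value outside its range is refused whole. The fingers move at their own pace and stop on an object; "newtons" is the grip in N (left out, the last holds). Time passes only in rows, so rows that repeat a pose let the fingers close. It gives the time, the measured TCP pose, the force and the opening at its end, in the units of the state.
- manip.get_state(): the state, without advancing time (a new reading comes with each control period).
- manip.read_camera(name): name is "scene" or "top" or "wrist"; returns (picture, depth): 400x640x3 uint8, red, green, blue; 400x640 float32, m along the optical axis (not along the pixel's ray), 0 where there is no reading.
- manip.camera_model(name): a dict with "intrinsics" (3x3 intrinsics, pixels), "rvec" (rotation vector, rad) and "tvec" (3), from world to camera coordinates, as OpenCV has them; the wrist camera has in their place "mount" (4x4, takes a point from camera to tool coordinates, whose origin is the TCP and whose axes are the tool frame's). Camera axes: x right, y down, z forward; pixel columns grow to the right and rows downward; lengths in m; the calibration is good to about 2 mm. A picture is of the moment at which its call begins: read the wrist's pose just before it. camera_model takes no time and is no camera call.
- manip.sign_off(): hands the job in, once; it reports no verdict.
The state is a dict: "clock": time; "joints": joint angles; "joint_velocities": joint speeds; "tau": joint torques, N m; "tcp_pos": TCP position; "eef_rot": TCP orientation; "wrist_force": force on the tool from outside, world axes, zero at the start; "wrist_torque": the same for the moment, N m; "finger_gap": finger opening in m.
Only numpy, scipy, OpenCV 4.12 (cv2) and the standard library are available. Lean on these libraries where they do the work, as an engineer would, in place of code of your own. Each camera call takes 0.05 s, during which the arm holds its last target.

## Working session

There is one attempt and no reset: what is moved stays moved. The work goes in short steps, Python scripts to look and compute and a tool call to move; the robot and the scene stay as the last step left them, time stands still between calls to the robot, and variables do not carry over. Pictures are saved under pics/ and viewed, and the job is handed in when it is done.

Besides the shell and the picture viewer there is one more tool, called after "Call:" as name(argument=value, ...) on one line, values as JSON. apply_moves: Moves the arm, as the interface text tells. Shift numbers are shares of 0.2 m and turn numbers shares of 90 degrees, none past 1 either way. Its arguments: {"type":"object","properties":{"increments":{"type":"array"},"newtons":{"type":"number"}},"required":["increments"]}

```bash
mkdir -p pics; ls; cat > h.py <<'E'
import numpy as np, cv2
from scipy.spatial.transform import Rotation as R
from plant import manip
def snap(name,fn):
    s=manip.get_state(); im,d=manip.read_camera(name)
    cv2.imwrite('pics/'+fn+'.png',im[:,:,::-1]); np.savez('pics/'+fn+'.npz',im=im,d=d,p=s['tcp_pos'],q=s['eef_rot'])
    return im,d,s
def cam(name,p=None,q=None):
    m=manip.camera_model(name);K=np.array(m['intrinsics'])
    if 'mount' in m:
        M=np.array(m['mount']);Rt=R.from_quat([q[1],q[2],q[3],q[0]]).as_matrix()
        return K,Rt@M[:3,:3],Rt@M[:3,3]+np.array(p)
    Rc=R.from_rotvec(np.array(m['rvec']).ravel()).as_matrix()
    return K,Rc.T,-Rc.T@np.array(m['tvec']).ravel()
def onplane(uv,z,c):
    K,Rw,o=c; uv=np.atleast_2d(uv).astype(float)
    r=(Rw@np.linalg.inv(K)@np.c_[uv,np.ones(len(uv))].T).T
    return o+r*((z-o[2])/r[:,2])[:,None]
def cloud(d,c):
    K,Rw,o=c;v,u=np.mgrid[:d.shape[0],:d.shape[1]]
    r=np.stack([(u-K[0,2])/K[0,0]*d,(v-K[1,2])/K[1,1]*d,d],-1)
    return r@Rw.T+o
def proj(P,c):
    K,Rw,o=c;q=(np.atleast_2d(P)-o)@Rw@K.T
    return q[:,:2]/q[:,2:]
E
python3 - <<'E'
from h import *
print(manip.get_state())
for n in('scene','top','wrist'):
    snap(n,n+'0')
    m=manip.camera_model(n);print(n,m)
E
```

```text
pics
{'clock': 0.0, 'joints': array([-1.36180872e+00,  1.16479311e-01,  1.44227091e+00,  4.47812212e-05,
        1.58400946e+00, -3.77747963e-02]), 'joint_velocities': array([-2.13896419e-03,  1.08456780e-03, -4.02213722e-05, -7.41827602e-04,
       -1.04217412e-03,  8.78353373e-04]), 'tau': array([ 4.34145313e-04, -7.31986070e+01, -6.32489777e+01, -4.48166611e-05,
        6.29763599e-03,  4.64181892e-05]), 'tcp_pos': array([ 0.16485919, -0.65435655,  0.23056317]), 'eef_rot': array([-0.08661023, -0.70171184, -0.08743514,  0.70175085]), 'wrist_force': array([-0.19382917, -0.41137393, -0.47957189]), 'wrist_torque': array([-1.35012935e-02,  1.37165224e-02,  3.54234832e-05]), 'finger_gap': 0.08547757697217387}
scene {'intrinsics': array([[404.03624871,   0.        , 324.84475365],
       [  0.        , 404.03624871, 201.75018847],
       [  0.        ,   0.        ,   1.        ]]), 'rvec': array([ 1.22247143, -2.25413616,  0.9881476 ]), 'tvec': array([0.43189169, 0.40012959, 0.96726402])}
top {'intrinsics': array([[398.12644344,   0.        , 313.21833101],
       [  0.        , 398.12644344, 194.17141758],
       [  0.        ,   0.        ,   1.        ]]), 'rvec': array([ 2.15790955, -2.16391895,  0.12555108]), 'tvec': array([0.13275505, 0.64608569, 1.2916354 ])}
wrist {'intrinsics': array([[343.15546676,   0.        , 322.79555183],
       [  0.        , 343.15546676, 197.04132096],
       [  0.        ,   0.        ,   1.        ]]), 'mount': array([[-3.18339105e-04, -3.05312934e-01,  9.52252021e-01,
        -1.41698132e-01],
       [ 9.99998808e-01, -1.53602515e-03, -1.58182517e-04,
        -4.05915144e-04],
       [ 1.51097822e-03,  9.52250835e-01,  3.05313059e-01,
        -7.94840986e-02],
       [ 0.00000000e+00,  0.00000000e+00,  0.00000000e+00,
         1.00000000e+00]])}
```

View pics/scene0.png

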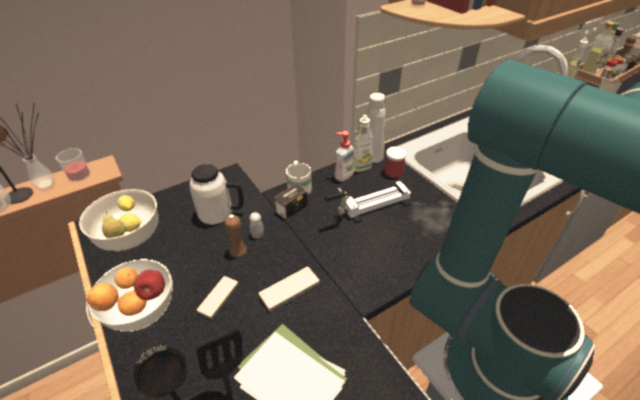

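View pics/top0.png

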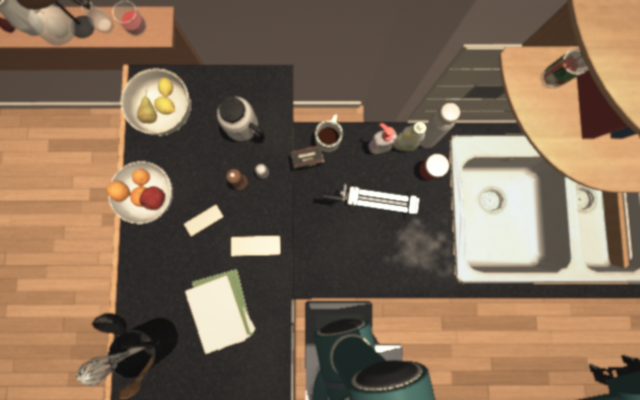

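View pics/wrist0.png

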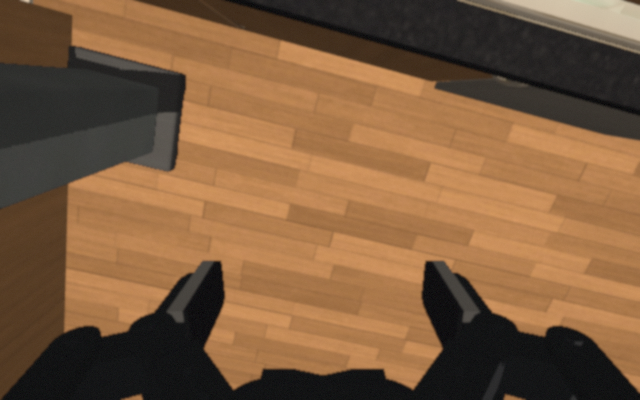

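The top view shows the larger cream stone at about (255,246) and its smaller look-alike at (203,220). The holder is at about (383,201), with the crank on its left at (330,198). Next I measure these.

```bash
cat > m1.py <<'E'
from h import *
for n,box in(('top',(225,230,285,262)),('scene',(252,262,325,312))):
    D=np.load(f'pics/{n}0.npz');im=D['im'];d=D['d'];c=cam(n)
    hsv=cv2.cvtColor(im,cv2.COLOR_RGB2HSV)
    m=((im.min(2)>100)).astype(np.uint8);mm=np.zeros_like(m);x0,y0,x1,y1=box;mm[y0:y1,x0:x1]=m[y0:y1,x0:x1]
    n_,l,st,ce=cv2.connectedComponentsWithStats(mm);i=1+st[1:,4].argmax()
    cn=cv2.findContours((l==i).astype(np.uint8),cv2.RETR_EXTERNAL,cv2.CHAIN_APPROX_NONE)[0][0]
    P=onplane(cn[:,0],0.025,c)
    print(n,cv2.minAreaRect((P[:,:2]*1000).astype(np.float32)), 'depth z',np.median(cloud(d,c)[l==i],0))
D=np.load('pics/top0.npz');C=cloud(D['d'],cam('top'))
# holder region
sub=C[180:222,310:425];print(np.round(sub[::4,::5,2]*1000).astype(int))
c=cam('top')
for uv,z in(((348,190),.05),((350,207),.05),((419,197),.05),((417,213),.05),((332,199),.12),((310,200),.03),((305,157),.07),((236,180),.15),((262,171),.09),((435,166),.09)):
    print(uv,onplane(uv,z,c)[0].round(3))
E
python3 m1.py
```

```text
top ((476.7796936035156, 323.060302734375), (64.79830169677734, 163.15975952148438), 1.419447898864746) depth z [0.47539482 0.32417161 0.02492783]
scene ((475.848388671875, 324.42315673828125), (65.85932159423828, 163.9625244140625), 1.5514757633209229) depth z [0.4751627  0.3282368  0.02457105]
[[   0    2   -1    2    3    2   -1   -2   -3   -1    0    1    1    0
     0   -3    4    4   -1    4    1    1    0]
 [   0    0   -4   -1   -2   -2    1    0    4   10    5    3    0    0
     5    4    1    1   -1    1    0   -5   -3]
 [   4    1    3    1   -3    3   -3  111   40   59   -4    2    2    0
     0   -1    0    6    5    0    0   -2    0]
 [   3    2    4    1    3    2    0  109   50   51   36   39   35   36
    -1    1    2   -5   -2    2   16   -5    1]
 [   2    3   -1  140  132  136  132   66   52   50   33    4   19   34
    34   35   42   34   36    3    9   -3    2]
 [  -4   -3    5   -2    0  127  135    2   52   56   -1    8   32   37
    29   28   -4   13   27   36   53   50   -1]
 [   1    0    0 1358    1    1    0   -7   38   54   38   38   36   34
    35   -3   -1   28   31   39   47   51    0]
 [   1    1    1    6    3    1    8    1    6   10    7    3    4    2
    24   34   38   32   36   36   54   32   -3]
 [   1   -2    2    6    2    2    1    4   -3    3    5    0   -3   -2
     0    6    4    3   -1   15 1358   33    2]
 [   2    0   -2    3    4   -3    2    3   -1    3    1   -3   -6   -1
     1   -2    1    2    0    9   10    3    6]
 [  -2    1    1    1    3    3   -5   -2    1   -8    1   -2   -2    1
     1   -2    4    5    3   -2   14    3   -2]]
(348, 190) [0.659 0.016 0.05 ]
(350, 207) [0.602 0.01  0.05 ]
(419, 197) [ 0.635 -0.219  0.05 ]
(417, 213) [ 0.582 -0.21   0.05 ]
(332, 199) [0.621 0.072 0.12 ]
(310, 200) [0.628 0.142 0.03 ]
(305, 157) [0.766 0.158 0.07 ]
(236, 180) [0.678 0.368 0.15 ]
(262, 171) [0.716 0.296 0.09 ]
(435, 166) [ 0.731 -0.263  0.09 ]
```

```bash
python3 - <<'E'
import cv2
a=cv2.imread('pics/top0.png')[140:270,180:460];cv2.imwrite('pics/top0c.png',cv2.resize(a,None,fx=2.8,fy=2.8,interpolation=3))
a=cv2.imread('pics/scene0.png')[130:320,190:430];cv2.imwrite('pics/scene0c.png',cv2.resize(a,None,fx=3,fy=3,interpolation=3))
E
```

```text
(no output)
```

View pics/top0c.png

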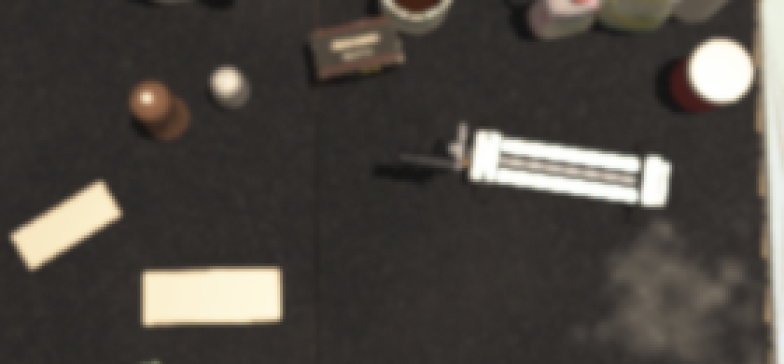

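View pics/scene0c.png

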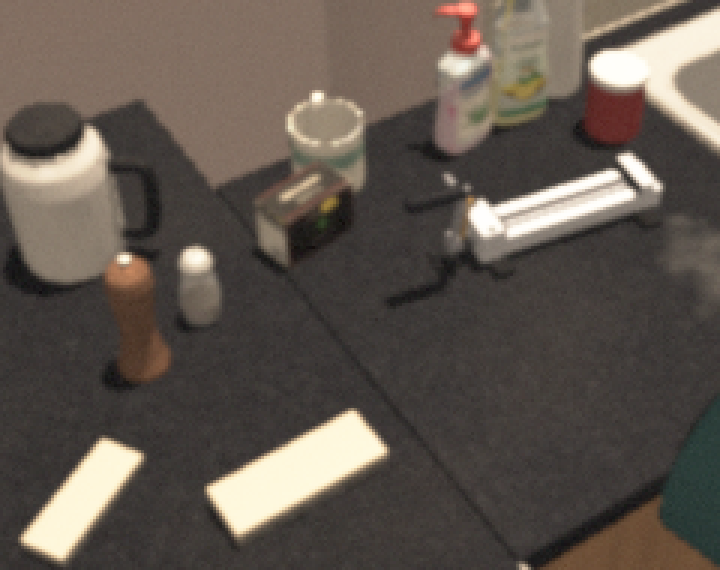

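```bash
cat >> h.py <<'E'
def target(pos,yaw_y,tilt=None):
    """tool down; tool y axis at world heading yaw_y. print moves rel. to present"""
    x=np.array([0,0,-1.]);y=np.array([np.cos(yaw_y),np.sin(yaw_y),0]);z=np.cross(x,y)
    return np.array(pos),np.c_[x,y,z]
def inc(pos,Rw,s=None):
    s=s or manip.get_state();q=s['eef_rot'];R0=R.from_quat([q[1],q[2],q[3],q[0]]).as_matrix()
    t=R0.T@(np.array(pos)-s['tcp_pos'])/0.2
    w=R.from_matrix(R0.T@Rw).as_rotvec()/(np.pi/2)
    print('t',s['clock'],'p',s['tcp_pos'].round(4),'F',s['wrist_force'].round(2),'gap',round(s['finger_gap'],4),'j',s['joints'].round(2))
    print('shift',t.round(4),'turn',w.round(4))
E
python3 - <<'E'
from h import *
s=manip.get_state();q=s['eef_rot'];print(R.from_quat([q[1],q[2],q[3],q[0]]).as_matrix().round(3))
inc(*target([.45,-.35,.25],0))
inc(*target([.45,-.35,.25],np.pi))
E
```

```text
[[-0.     0.244 -0.97 ]
 [ 0.001 -0.97  -0.244]
 [-1.    -0.001 -0.   ]]
t 0.15 p [ 0.1649 -0.6544  0.2307] F [-0.04 -0.67  0.08] gap 0.0853 j [-1.36  0.12  1.44  0.    1.58 -0.04]
shift [-0.0953 -1.1277 -1.7543] turn [-8.429e-01 -4.000e-04  5.000e-04]
t 0.15 p [ 0.1649 -0.6544  0.2307] F [-0.04 -0.67  0.08] gap 0.0853 j [-1.36  0.12  1.44  0.    1.58 -0.04]
shift [-0.0953 -1.1277 -1.7543] turn [1.1571e+00 5.0000e-04 5.0000e-04]
```

Call:
apply_moves(increments=[{"x": -0.3,"y": -0.64,"z": -1,"wx": -0.42},{"x": -0.3,"y": -0.64,"z": -1,"wx": -0.42},{"x": -0.3,"y": -0.64,"z": -1,"wx": -0.42},{"x": -0.3,"y": -0.64,"z": -1,"wx": -0.42}])

```text
schema error: expected keys x, y, z, wx, wy, wz, claw
```

```bash
python3 - <<'E'
from h import *
inc(*target([.5,-.25,.30],0))
E
```

```text
t 0.15 p [ 0.1649 -0.6544  0.2307] F [-0.04 -0.67  0.08] gap 0.0853 j [-1.36  0.12  1.44  0.    1.58 -0.04]
shift [-0.3449 -1.5517 -2.1189] turn [-8.429e-01 -4.000e-04  5.000e-04]
```

Call:
apply_moves(increments=[{"x": -0.3,"y": -0.64,"z": -1,"wx": -0.42,"wy": 0,"wz": 0,"claw": 1},{"x": -0.3,"y": -0.64,"z": -1,"wx": -0.42,"wy": 0,"wz": 0,"claw": 1},{"x": -0.3,"y": -0.64,"z": -1,"wx": -0.42,"wy": 0,"wz": 0,"claw": 1},{"x": -0.3,"y": -0.64,"z": -1,"wx": -0.42,"wy": 0,"wz": 0,"claw": 1}])

```text
clock: 0.65
tcp_pos: [0.3286, -0.4799, 0.2918]
eef_rot: [0.311, 0.635, 0.311, -0.635]
wrist_force: [0.2, -0.9, -0.1]
finger_gap: 0.0853
```

```bash
python3 - <<'E'
from h import *
inc(*target([.5,-.25,.30],0))
E
```

```text
t 0.65 p [ 0.3286 -0.4799  0.2918] F [ 0.24 -0.92 -0.09] gap 0.0853 j [-1.01 -0.1   1.56  0.    1.68 -0.35]
shift [-0.041  -0.027  -1.4333] turn [-4.199e-01 -0.000e+00 -1.000e-04]
```

Call:
apply_moves(increments=[{"x": -0.04,"y": 0.0,"z": -1,"wx": -0.42,"wy": 0,"wz": 0,"claw": 1},{"x": -0.04,"y": 0.0,"z": -1,"wx": -0.42,"wy": 0,"wz": 0,"claw": 1},{"x": -0.04,"y": 0.0,"z": -1,"wx": -0.42,"wy": 0,"wz": 0,"claw": 1},{"x": -0.04,"y": 0.0,"z": -1,"wx": -0.42,"wy": 0,"wz": 0,"claw": 1}])

```text
clock: 1.15
tcp_pos: [0.4526, -0.3213, 0.2995]
eef_rot: [0.501, 0.499, 0.501, -0.499]
wrist_force: [0.5, -0.9, 0.2]
finger_gap: 0.0855
```

```bash
python3 - <<'E'
from h import *
inc(*target([.58,-.05,.30],0))
E
```

```text
t 1.15 p [ 0.4526 -0.3213  0.2995] F [ 0.47 -0.95  0.18] gap 0.0855 j [-0.66 -0.16  1.6   0.    1.7  -0.67]
shift [-0.0021  0.6421 -1.3543] turn [ 0.0023 -0.0002 -0.0003]
```

Call:
apply_moves(increments=[{"x": 0,"y": 0.64,"z": -1,"wx": 0,"wy": 0,"wz": 0,"claw": 1},{"x": 0,"y": 0.64,"z": -1,"wx": 0,"wy": 0,"wz": 0,"claw": 1},{"x": 0,"y": 0.64,"z": -1,"wx": 0,"wy": 0,"wz": 0,"claw": 1},{"x": 0,"y": 0.64,"z": -1,"wx": 0,"wy": 0,"wz": 0,"claw": 1},{"x": 0,"y": 0.64,"z": -1,"wx": 0,"wy": 0,"wz": 0,"claw": 1}])

```text
clock: 1.78
tcp_pos: [0.5809, -0.122, 0.2986]
eef_rot: [-0.499, -0.5, -0.5, 0.5]
wrist_force: [-1.0, -0.8, 0.4]
finger_gap: 0.0854
```

Call:
apply_moves(increments=[{"x": 0,"y": 0,"z": -0.4,"wx": 0,"wy": 0,"wz": 0,"claw": 1},{"x": 0,"y": 0,"z": -0.4,"wx": 0,"wy": 0,"wz": 0,"claw": 1},{"x": 0,"y": 0,"z": -0.4,"wx": 0,"wy": 0,"wz": 0,"claw": 1},{"x": 0,"y": 0,"z": -0.4,"wx": 0,"wy": 0,"wz": 0,"claw": 1}])

```text
clock: 2.28
tcp_pos: [0.58, -0.0458, 0.2993]
eef_rot: [-0.499, -0.501, -0.499, 0.501]
wrist_force: [-0.1, -1.1, 0.3]
finger_gap: 0.0852
```

```bash
python3 - <<'E'
from h import *
snap('wrist','w1')
inc(*target([.476,.324,.25],0))
E
```

```text
t 2.325 p [ 0.5801 -0.0459  0.2992] F [ 0.13 -0.84 -0.57] gap 0.0851 j [-0.12 -0.1   1.55 -0.    1.69 -0.12]
shift [ 0.2457 -0.5308 -1.8466] turn [-0.0036  0.0002  0.0001]
```

View pics/w1.png

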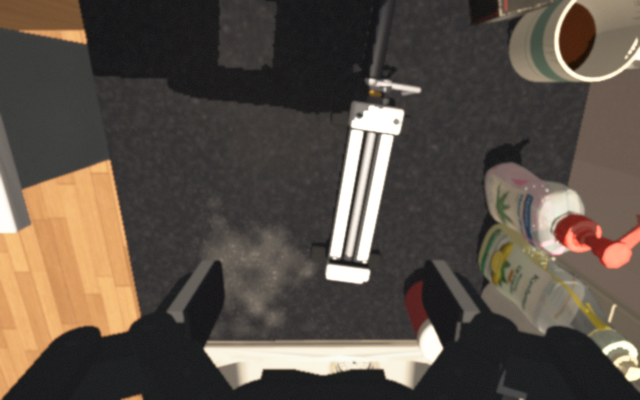

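The wrist view shows the fixed jaw around (378,118), the moving jaw around (348,272), two white rails between them and the black handle at about (380,35). I'll zoom in and measure.

```bash
cat > m2.py <<'E'
from h import *
D=np.load('pics/w1.npz');im=D['im'];d=D['d'];c=cam('wrist',D['p'],D['q'])
a=im[60:300,300:460,::-1];cv2.imwrite('pics/w1c.png',cv2.rotate(cv2.resize(a,None,fx=3.3,fy=3.3,interpolation=3),cv2.ROTATE_90_CLOCKWISE)[:600,:800])
C=cloud(d,c)
m=((im.min(2)>120)).astype(np.uint8)
for n,lo,hi,vr in(('jaws',.045,.058,None),('rails',.031,.041,None)):
    k=(m>0)&(C[...,2]>lo)&(C[...,2]<hi)&(abs(C[...,0]-.62)<.06)&(C[...,1]<.03)&(C[...,1]>-.24)
    if n=='jaws':
        for s,kk in(('fixed',k&(C[...,1]>-.06)),('moving',k&(C[...,1]<-.16))):
            z=np.median(C[kk][:,2]);v,u=np.nonzero(kk);P=onplane(np.c_[u,v],.052,c)
            print(s,kk.sum(),z,cv2.minAreaRect((P[:,:2]*1000).astype(np.float32)),P[:,:2].mean(0))
    else:
        kk=k&(C[...,1]<-.03)&(C[...,1]>-.17);P=C[kk];print('rails',kk.sum(),np.median(P[:,2]))
        v,u=np.nonzero(kk);P=onplane(np.c_[u,v],.036,c)
        print(cv2.minAreaRect((P[:,:2]*1000).astype(np.float32)))
E
python3 m2.py
```

```text
fixed 1258 0.05113069303603976 ((640.7125854492188, -2.1012840270996094), (29.964468002319336, 55.47442626953125), 81.2115478515625) [ 0.64176144 -0.00214528]
moving 557 0.051095464918196665 ((610.8414306640625, -193.14212036132812), (18.779897689819336, 55.54671859741211), 81.21356201171875) [ 0.6108003  -0.19305091]
rails 3026 0.034887324379584195
((625.5926513671875, -99.70535278320312), (147.84060668945312, 49.95188522338867), 81.15811920166016)
```

View pics/w1c.png

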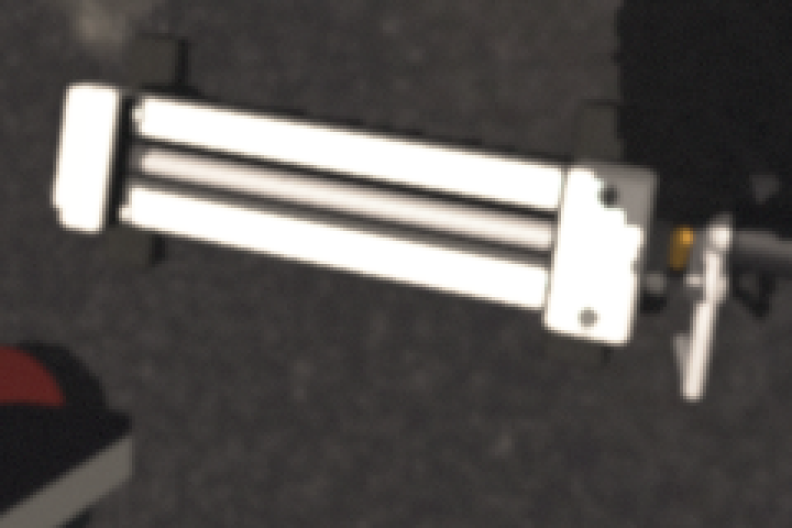

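Holder: yaw -8.8°, gap centre about (0.6255, -0.1004), gap 169 mm, and the sizes match the text. Now I move to the stone and view it the same way.

Call:
apply_moves(increments=[{"x": 0,"y": -0.27,"z": -1,"wx": 0,"wy": 0,"wz": 0,"claw": 1},{"x": 0,"y": -0.27,"z": -1,"wx": 0,"wy": 0,"wz": 0,"claw": 1},{"x": 0,"y": -0.27,"z": -1,"wx": 0,"wy": 0,"wz": 0,"claw": 1},{"x": 0,"y": -0.27,"z": -1,"wx": 0,"wy": 0,"wz": 0,"claw": 1}])

```text
clock: 2.82
tcp_pos: [0.5264, 0.1572, 0.2995]
eef_rot: [0.499, 0.501, 0.499, -0.501]
wrist_force: [0.2, -1.2, -0.1]
finger_gap: 0.0853
```

Call:
apply_moves(increments=[{"x": 0,"y": -0.27,"z": -1,"wx": 0,"wy": 0,"wz": 0,"claw": 1},{"x": 0,"y": -0.27,"z": -1,"wx": 0,"wy": 0,"wz": 0,"claw": 1},{"x": 0,"y": -0.27,"z": -1,"wx": 0,"wy": 0,"wz": 0,"claw": 1},{"x": 0,"y": -0.27,"z": -1,"wx": 0,"wy": 0,"wz": 0,"claw": 1},{"x": 0,"y": -0.27,"z": -1,"wx": 0,"wy": 0,"wz": 0,"claw": 1}])

```text
clock: 3.45
tcp_pos: [0.4743, 0.3557, 0.2989]
eef_rot: [-0.499, -0.501, -0.499, 0.501]
wrist_force: [-0.2, 0.1, 0.1]
finger_gap: 0.0855
```

```bash
cat > m3.py <<'E'
from h import *
import sys
def stone(fn,z):
    D=np.load(f'pics/{fn}.npz');im=D['im'];d=D['d'];c=cam('wrist',D['p'],D['q']);C=cloud(d,c)
    m=((im.min(2)>110)&(abs(C[...,2]-z)<.012)).astype(np.uint8)
    n,l,st,ce=cv2.connectedComponentsWithStats(m)
    for i in range(1,n):
        if st[i,4]>800:
            cn=cv2.findContours((l==i).astype(np.uint8),cv2.RETR_EXTERNAL,cv2.CHAIN_APPROX_NONE)[0][0]
            P=onplane(cn[:,0],z,c);print(st[i],cv2.minAreaRect((P[:,:2]*1000).astype(np.float32)),'z',np.median(C[l==i][:,2]),(P[:,:2].min(0)+P[:,:2].max(0))/2)
if __name__=='__main__':
    snap('wrist',sys.argv[1]);stone(sys.argv[1],float(sys.argv[2]))
    inc(*target([.476,.324,.10],0))
E
python3 m3.py w2 .025
```

```text
[   21     0   223   163 22849] ((259.7155456542969, 448.3233642578125), (210.83934020996094, 145.24090576171875), 20.420148849487305) z 0.01619220552891354 [0.26092334 0.43625359]
[ 366    0   78   84 3514] ((567.2462158203125, 491.4633483886719), (45.00312805175781, 100.7177734375), 31.517480850219727) z 0.018377124862148098 [0.56699721 0.48067117]
[ 300  113   50  125 5344] ((478.0473327636719, 325.01837158203125), (59.33817672729492, 159.03799438476562), 1.3259425163269043) z 0.024254389410501537 [0.47833922 0.32534837]
t 3.5 p [0.4746 0.3549 0.2991] F [ 0.16 -0.72  0.07] gap 0.0853 j [ 0.6  -0.07  1.52 -0.    1.69  0.6 ]
shift [0.9956 0.0078 0.1539] turn [-0.0031  0.0004  0.0001]
```

View pics/w2.png

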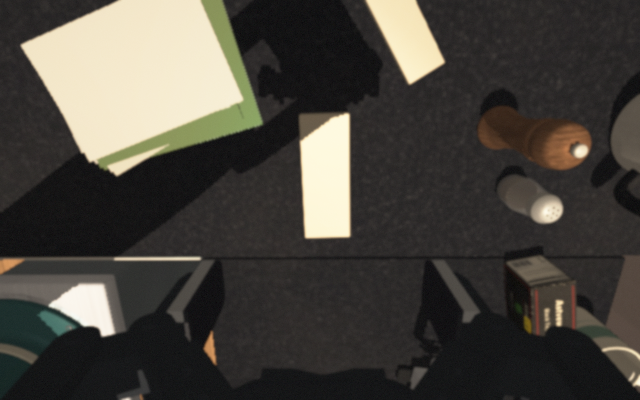

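The stone is at (300–350, 113–238). It measures (0.478, 0.325), yaw 1.3°, 59×159 mm, so it is the larger one. I descend on it.

```bash
python3 - <<'E'
from h import *
inc(*target([.478,.325,.10],.0232))
E
```

```text
t 3.5 p [0.4746 0.3549 0.2991] F [ 0.16 -0.72  0.07] gap 0.0853 j [ 0.6  -0.07  1.52 -0.    1.69  0.6 ]
shift [0.9956 0.0178 0.1488] turn [-0.0179  0.0004  0.0001]
```

Call:
apply_moves(increments=[{"x": 0.5,"y": 0.018,"z": 0.15,"wx": -0.018,"wy": 0,"wz": 0,"claw": 1},{"x": 0.5,"y": 0.018,"z": 0.15,"wx": -0.018,"wy": 0,"wz": 0,"claw": 1},{"x": 0.99,"y": 0.018,"z": 0.15,"wx": -0.018,"wy": 0,"wz": 0,"claw": 1},{"x": 0.99,"y": 0.018,"z": 0.15,"wx": -0.018,"wy": 0,"wz": 0,"claw": 1},{"x": 0.99,"y": 0.018,"z": 0.15,"wx": -0.018,"wy": 0,"wz": 0,"claw": 1}])

```text
clock: 4.12
tcp_pos: [0.4771, 0.3235, 0.0991]
eef_rot: [0.505, 0.493, 0.506, -0.496]
wrist_force: [0.2, 0.6, 0.4]
finger_gap: 0.0857
```

```bash
python3 m3.py w3 .025; python3 - <<'E'
from h import *
inc(*target([.478,.325,.004],.0232))
E
```

```text
[    0     0   167   119 13726] ((322.44866943359375, 424.94488525390625), (114.44059753417969, 55.518890380859375), 19.498647689819336) z 0.015929054699807807 [0.33127638 0.41306445]
[ 281  203   87  106 7522] ((479.35821533203125, 287.8186950683594), (58.775997161865234, 81.7750244140625), 1.3837674856185913) z 0.024210432334412738 [0.47960511 0.28785057]
t 4.175 p [0.478  0.3243 0.1016] F [0.44 0.42 0.61] gap 0.0856 j [ 0.55 -0.03  1.8  -0.    1.37  0.53]
shift [ 0.0079 -0.01    0.0015] turn [0.014  0.0004 0.0004]
t 4.175 p [0.478  0.3243 0.1016] F [0.44 0.42 0.61] gap 0.0856 j [ 0.55 -0.03  1.8  -0.    1.37  0.53]
shift [ 4.879e-01  4.000e-04 -3.600e-03] turn [-0.0008  0.0004  0.0004]
```

View pics/w3.png

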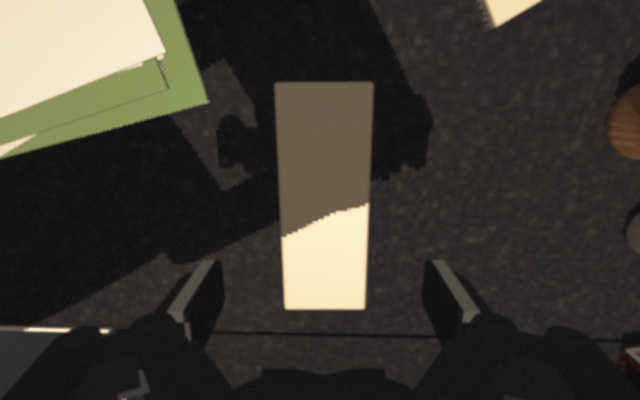

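```bash
python3 - <<'E'
from h import *
D=np.load('pics/w3.npz');c=cam('wrist',D['p'],D['q'])
P=onplane([(274.5,82),(374.5,82),(283.5,310.5),(366.5,310.5)],.025,c);print(P.round(4),P.mean(0))
E
```

```text
[[0.4475 0.4043 0.025 ]
 [0.5071 0.4055 0.025 ]
 [0.4505 0.2441 0.025 ]
 [0.5118 0.2455 0.025 ]] [0.47924588 0.32488087 0.025     ]
```

Call:
apply_moves(increments=[{"x": 0.25,"y": 0.003,"z": 0,"wx": 0,"wy": 0,"wz": 0,"claw": 1},{"x": 0.4,"y": 0.003,"z": 0,"wx": 0,"wy": 0,"wz": 0,"claw": 1},{"x": 0.47,"y": 0.003,"z": 0,"wx": 0,"wy": 0,"wz": 0,"claw": 1},{"x": 0.485,"y": 0.003,"z": 0,"wx": 0,"wy": 0,"wz": 0,"claw": 1},{"x": 0.485,"y": 0.003,"z": 0,"wx": 0,"wy": 0,"wz": 0,"claw": 1}])

```text
clock: 4.8
tcp_pos: [0.4788, 0.3261, 0.006]
eef_rot: [0.506, 0.495, 0.506, -0.493]
wrist_force: [-0.3, -0.1, 0.2]
finger_gap: 0.0854
```

Next I close with a moderate grip.

Call:
apply_moves(increments=[{"x": 0,"y": 0,"z": 0,"wx": 0,"wy": 0,"wz": 0,"claw": -0.2},{"x": 0,"y": 0,"z": 0,"wx": 0,"wy": 0,"wz": 0,"claw": -0.2},{"x": 0,"y": 0,"z": 0,"wx": 0,"wy": 0,"wz": 0,"claw": -0.2},{"x": 0,"y": 0,"z": 0,"wx": 0,"wy": 0,"wz": 0,"claw": -0.2},{"x": 0,"y": 0,"z": 0,"wx": 0,"wy": 0,"wz": 0,"claw": -0.2}], newtons=50)

```text
clock: 5.42
tcp_pos: [0.4785, 0.3261, 0.0056]
eef_rot: [0.506, 0.495, 0.506, -0.493]
wrist_force: [-1.6, -0.8, 8.2]
finger_gap: 0.0588
```

Call:
apply_moves(increments=[{"x": -0.1,"y": 0,"z": 0,"wx": 0,"wy": 0,"wz": 0,"claw": -0.2},{"x": -0.4,"y": 0,"z": 0,"wx": 0,"wy": 0,"wz": 0,"claw": -0.2},{"x": -0.7,"y": 0,"z": 0,"wx": 0,"wy": 0,"wz": 0,"claw": -0.2},{"x": -1,"y": 0,"z": 0,"wx": 0,"wy": 0,"wz": 0,"claw": -0.2},{"x": -1,"y": 0,"z": 0,"wx": 0,"wy": 0,"wz": 0,"claw": -0.2}])

```text
clock: 6.05
tcp_pos: [0.4791, 0.3265, 0.2109]
eef_rot: [0.507, 0.497, 0.505, -0.491]
wrist_force: [0.4, 0.2, -6.0]
finger_gap: 0.0588
```

```bash
python3 - <<'E'
from h import *
snap('wrist','w4')
inc(*target([.6255,-.1004,.21],-.1536))
E
```

```text
t 6.1 p [0.4783 0.326  0.2071] F [ 0.1   0.17 -6.14] gap 0.0588 j [ 0.55 -0.09  1.69  0.    1.54  0.53]
shift [-0.0165  0.6849  2.1491] turn [ 0.1129 -0.0014 -0.002 ]
```

View pics/w4.png

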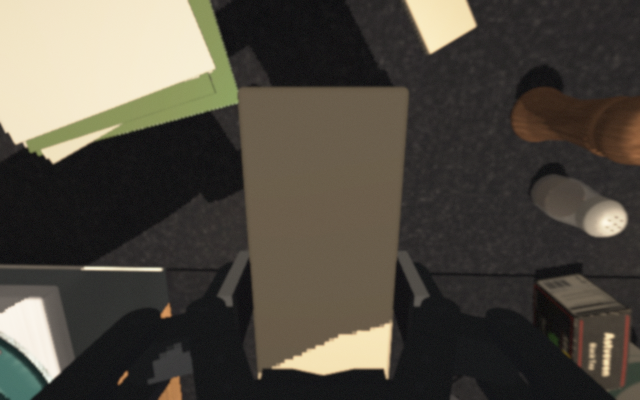

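The stone is held level-looking, with its far edge at row 87 and near edge at about row 373. I'll measure its pose in the tool frame.

```bash
cat > m4.py <<'E'
from h import *
import sys
fn=sys.argv[1]
D=np.load(f'pics/{fn}.npz');im=D['im'];d=D['d'];K,Rw,o=cam('wrist',D['p'],D['q'])
q=D['q'];Rt=R.from_quat([q[1],q[2],q[3],q[0]]).as_matrix()
T=(cloud(d,(K,Rw,o))-D['p'])@Rt   # tool coords
k=(abs(T[...,1])<.045)&(T[...,0]>-.045)&(T[...,0]<.03)&(T[...,2]<.1)&(T[...,2]>-.12)
k[330:]=False
# plane x=a+b y+c z
P=T[k];A=np.c_[np.ones(len(P)),P[:,1:]]
for _ in range(4):
    s=np.linalg.lstsq(A,P[:,0],rcond=None)[0];r=P[:,0]-A@s;g=abs(r)<.004;P=P[g];A=A[g]
print('plane',s.round(4),'n',len(P),'topz world',D['p'][2]-s[0])
n=np.array([1,-s[1],-s[2]]);M=np.array(manip.camera_model('wrist')['mount'])
def tool(uv):
    r=(M[:3,:3]@np.linalg.inv(K)@np.c_[np.array(uv,float),np.ones(len(uv))].T).T;oo=M[:3,3]
    return oo+r*((s[0]-oo@n)/(r@n))[:,None]
g=cv2.cvtColor(im,cv2.COLOR_RGB2GRAY).astype(float)
kk=k.copy();rows=range(100,240,5)
L=[];Rr=[]
for v in rows:
    u=np.nonzero(k[v])[0]; 
    if len(u): L.append((u.min()-.5,v));Rr.append((u.max()+.5,v))
cols=range(260,390,5);Tt=[]
for u in cols:
    v=np.nonzero(k[:,u])[0];Tt.append((u,v.min()-.5))
l,r,t=tool(L),tool(Rr),tool(Tt)
def fit(a,b):
    p=np.polyfit(a,b,1);rr=abs(b-np.polyval(p,a));g=rr<=np.median(rr)*3;return np.polyfit(a[g],b[g],1)
pl,pr,pt=fit(l[:,2],l[:,1]),fit(r[:,2],r[:,1]),fit(t[:,1],t[:,2])
print('left y=',pl.round(4),'right',pr.round(4),'farend z=',pt.round(4),'-> centre z',pt[1]+.08, 'width',pr[1]-pl[1],'yc',(pr[1]+pl[1])/2,'skew',pl[0],pr[0],-pt[0])
E
python3 m4.py w4
```

```text
plane [-0.0186  0.0017 -0.0032] n 37654 topz world 0.22946379454479
left y= [-0.0016 -0.0285] right [-0.0023  0.0305] farend z= [ 0.0015 -0.0786] -> centre z 0.0013730040511810149 width 0.05902360062564067 yc 0.0009729793697642909 skew -0.0015880104109297333 -0.0023288463998305553 -0.001511624490882498
```

```bash
python3 - <<'E'
from h import *
inc(*target([.6257,-.0991,.21],-.1536))
E
```

```text
t 6.1 p [0.4783 0.326  0.2071] F [ 0.1   0.17 -6.14] gap 0.0588 j [ 0.55 -0.09  1.69  0.    1.54  0.53]
shift [-0.0165  0.6861  2.1426] turn [ 0.1129 -0.0014 -0.002 ]
```

Call:
apply_moves(increments=[{"x": 0,"y": 0.2,"z": 0.3,"wx": 0.05,"wy": 0,"wz": 0,"claw": -0.2},{"x": 0,"y": 0.3,"z": 0.6,"wx": 0.1,"wy": 0,"wz": 0,"claw": -0.2},{"x": 0,"y": 0.35,"z": 0.9,"wx": 0.113,"wy": 0,"wz": 0,"claw": -0.2},{"x": 0,"y": 0.35,"z": 1,"wx": 0.113,"wy": 0,"wz": 0,"claw": -0.2},{"x": 0,"y": 0.35,"z": 1,"wx": 0.113,"wy": 0,"wz": 0,"claw": -0.2}])

```text
clock: 6.72
tcp_pos: [0.5522, 0.1255, 0.2024]
eef_rot: [-0.459, -0.537, -0.46, 0.539]
wrist_force: [-1.1, -0.4, -5.4]
finger_gap: 0.0589
```

```bash
python3 - <<'E'
from h import *
inc(*target([.6257,-.0991,.21],-.1536))
E
```

```text
t 6.725 p [0.5522 0.1255 0.2024] F [-1.09 -0.38 -5.39] gap 0.0589 j [ 0.18 -0.11  1.72 -0.    1.54  0.34]
shift [-0.0383  0.538   1.0522] turn [-0.0018  0.0008  0.0018]
```

Call:
apply_moves(increments=[{"x": -0.04,"y": 0.2,"z": 0.3,"wx": 0,"wy": 0,"wz": 0,"claw": -0.2},{"x": -0.04,"y": 0.4,"z": 0.6,"wx": 0,"wy": 0,"wz": 0,"claw": -0.2},{"x": -0.04,"y": 0.5,"z": 0.9,"wx": 0,"wy": 0,"wz": 0,"claw": -0.2},{"x": -0.04,"y": 0.538,"z": 1,"wx": -0.002,"wy": 0,"wz": 0,"claw": -0.2},{"x": -0.04,"y": 0.538,"z": 1,"wx": -0.002,"wy": 0,"wz": 0,"claw": -0.2},{"x": -0.04,"y": 0.538,"z": 1,"wx": -0.002,"wy": 0,"wz": 0,"claw": -0.2}])

```text
clock: 7.48
tcp_pos: [0.6281, -0.0856, 0.2111]
eef_rot: [-0.46, -0.536, -0.462, 0.536]
wrist_force: [-1.1, 0.8, -4.3]
finger_gap: 0.0589
```

```bash
python3 - <<'E'
from h import *
snap('wrist','w5');snap('top','t5');snap('scene','s5')
inc(*target([.6257,-.0991,.11],-.1536))
a=cv2.imread('pics/scene0.png')
E
python3 m4.py w5
```

```text
t 7.625 p [ 0.6283 -0.0853  0.2121] F [ 1.43  0.51 -5.46] gap 0.0586 j [-0.18  0.03  1.56  0.    1.55 -0.03]
shift [ 0.5103 -0.0023  0.0703] turn [ 0.0028 -0.0001  0.0003]
plane [-0.0186  0.0017 -0.0029] n 37702 topz world 0.22969320797808354
left y= [-0.0017 -0.0287] right [-0.0022  0.0304] farend z= [ 0.0015 -0.0788] -> centre z 0.001166782524881338 width 0.059029880592547615 yc 0.0008445615918399874 skew -0.0016879604087219485 -0.002232194480029832 -0.001512723905004656
```

View pics/w5.png

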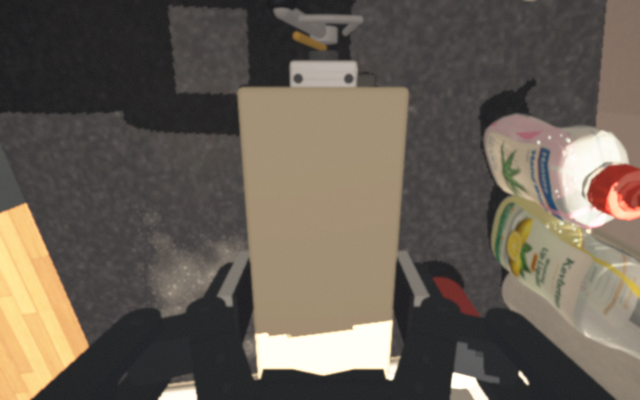

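View pics/s5.png

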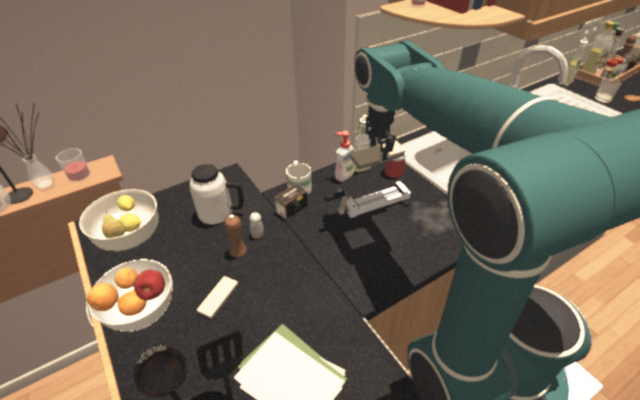

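```bash
python3 - <<'E'
from h import *
D=np.load('pics/w5.npz');c=cam('wrist',D['p'],D['q'])
P=onplane([(290,60),(356.5,60),(323,60)],.052,c);print(P.round(4))
# expected outer corners from w1
h=np.radians(81.2);u=np.array([np.cos(h),np.sin(h)]);v=np.array([u[1],-u[0]])
f=np.array([.6407,-.0021]);print(f+u*.015-v*.028,f+u*.015+v*.028)
K=D['im'][40:110,270:380,::-1];cv2.imwrite('pics/w5c.png',cv2.resize(K,None,fx=6,fy=6,interpolation=2))
a=cv2.imread('pics/w1.png')[90:145,340:420];cv2.imwrite('pics/w1d.png',cv2.resize(a,None,fx=8,fy=8,interpolation=2))
a=cv2.imread('pics/w1.png')[240:295,310:390];cv2.imwrite('pics/w1e.png',cv2.resize(a,None,fx=8,fy=8,interpolation=2))
E
```

```text
[[0.6174 0.0172 0.052 ]
 [0.6711 0.009  0.052 ]
 [0.644  0.0132 0.052 ]]
[0.61532439 0.01700703] [0.67066518 0.00843982]
```

View pics/w1d.png

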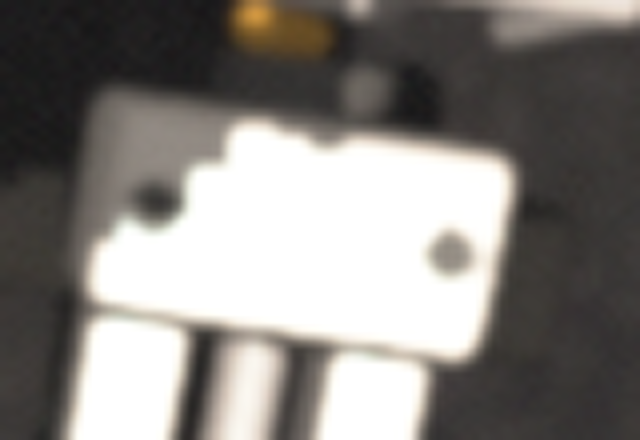

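View pics/w1e.png

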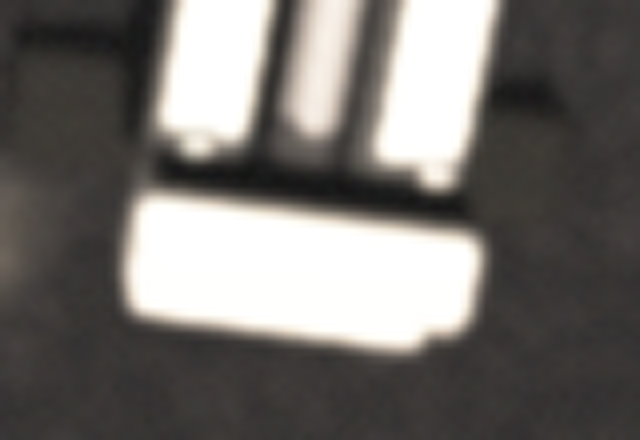

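View pics/w5c.png

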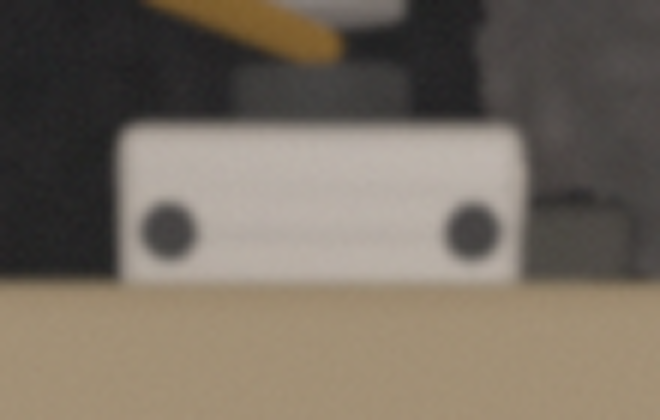

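The zoomed views show the inner edges cleanly: the fixed jaw runs (350.6,128.1)–(398.7,135), the moving jaw (326.9,264.4)–(370.4,268.8).

```bash
python3 - <<'E'
from h import *
D=np.load('pics/w1.npz');c=cam('wrist',D['p'],D['q'])
P=onplane([(350.6,128.3),(397.5,134.8),(327.2,264.2),(370.2,268.8)],.052,c)[:,:2];print(P.round(4))
f,m=P[:2].mean(0),P[2:].mean(0);print(f,m,'gap',np.linalg.norm(f-m),'mid',(f+m)/2,'yaw',np.degrees(np.arctan2(*(f-m))))
c=np.array((f+m)/2);h=-.1536;zt=np.array([np.sin(h),-np.cos(h)]);yt=np.array([np.cos(h),np.sin(h)])
p=c-zt*.0012-yt*.0006;print(p);inc(*target([*p,.11],h))
E
```

```text
[[ 0.6123 -0.0111]
 [ 0.6651 -0.0187]
 [ 0.5856 -0.1813]
 [ 0.6404 -0.1882]]
[ 0.63870701 -0.01486946] [ 0.6130238  -0.18472088] gap 0.17178222582546687 mid [ 0.62586541 -0.09979517] yaw 8.598546030724219
[ 0.62545607 -0.0985175 ]
t 7.625 p [ 0.6283 -0.0853  0.2121] F [ 1.43  0.51 -5.46] gap 0.0586 j [-0.18  0.03  1.56  0.    1.55 -0.03]
shift [ 0.5103 -0.0039  0.0676] turn [ 0.0028 -0.0001  0.0003]
```

Call:
apply_moves(increments=[{"x": 0.2,"y": -0.003,"z": 0.069,"wx": 0,"wy": 0,"wz": 0,"claw": -0.2},{"x": 0.4,"y": -0.003,"z": 0.069,"wx": 0,"wy": 0,"wz": 0,"claw": -0.2},{"x": 0.6,"y": -0.003,"z": 0.069,"wx": 0,"wy": 0,"wz": 0,"claw": -0.2},{"x": 0.68,"y": -0.003,"z": 0.069,"wx": 0,"wy": 0,"wz": 0,"claw": -0.2},{"x": 0.68,"y": -0.003,"z": 0.069,"wx": 0,"wy": 0,"wz": 0,"claw": -0.2},{"x": 0.68,"y": -0.003,"z": 0.069,"wx": 0,"wy": 0,"wz": 0,"claw": -0.2}])

```text
clock: 8.38
tcp_pos: [0.6267, -0.1001, 0.0783]
eef_rot: [0.462, 0.537, 0.46, -0.536]
wrist_force: [1.4, -0.1, -4.5]
finger_gap: 0.0586
```

```bash
python3 - <<'E'
from h import *
snap('wrist','w6');snap('top','t6')
inc(*target([.6256,-.0988,.043],-.1536))
a=cv2.imread('pics/t6.png')[150:250,290:450];cv2.imwrite('pics/t6c.png',cv2.resize(a,None,fx=4.8,fy=4.8,interpolation=2))
E
```

```text
t 8.475 p [ 0.6265 -0.1002  0.0782] F [ 0.12 -0.43 -4.28] gap 0.0588 j [-0.2   0.11  1.7   0.    1.33 -0.05]
shift [ 0.1757 -0.0062 -0.0064] turn [ 0.002   0.0001 -0.0015]
```

View pics/w6.png

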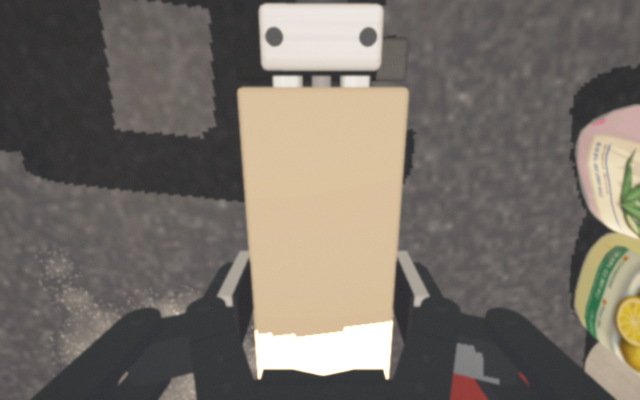

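View pics/t6c.png

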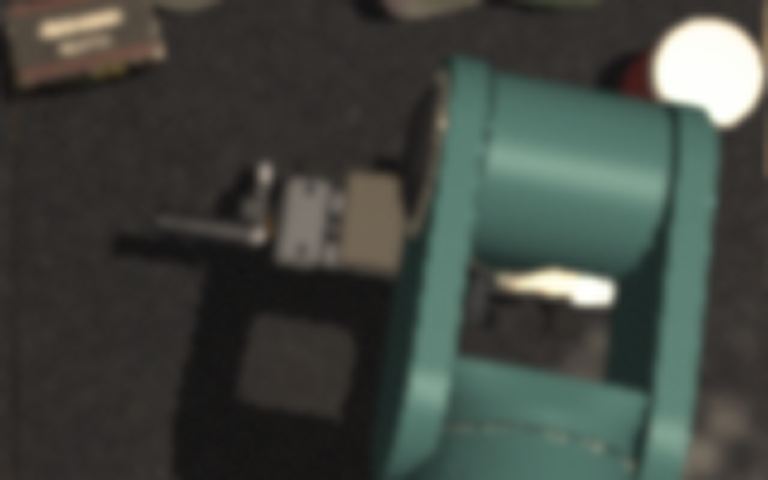

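```bash
python3 - <<'E'
from h import *
D=np.load('pics/w6.npz');c=cam('wrist',D['p'],D['q']);q=D['q'];Rt=R.from_quat([q[1],q[2],q[3],q[0]]).as_matrix()
top=D['p'][2]+.0186
a=onplane([(240,86.5),(407,86.5)],top,c);b=onplane([(262,71),(383,71)],.052,c)
C=cloud(D['d'],c);print('jaw z',np.median(C[20:60,290:350,2]),'stone z',np.median(C[100:200,290:350,2]))
for P in(a,b): print(((P-D['p'])@Rt).round(4))
a=D['im'][50:100,220:420,::-1];cv2.imwrite('pics/w6c.png',cv2.resize(a,None,fx=4,fy=4,interpolation=2))
E
```

```text
jaw z 0.051138929727471014 stone z 0.0967343585488501
[[-0.0187 -0.0271 -0.0792]
 [-0.0185  0.0299 -0.0791]]
[[ 0.0263 -0.0269 -0.086 ]
 [ 0.0264  0.0288 -0.086 ]]
```

View pics/w6c.png

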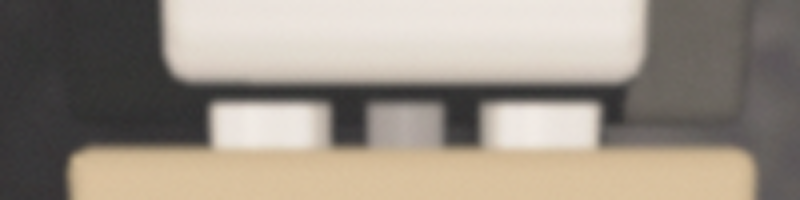

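About 7 mm is left to the fixed jaw and only 2–3 mm to the moving one, so I shift 2 mm toward +y while descending.

Call:
apply_moves(increments=[{"x": 0.05,"y": -0.002,"z": -0.011,"wx": 0.002,"wy": 0,"wz": 0,"claw": -0.2},{"x": 0.1,"y": -0.002,"z": -0.011,"wx": 0.002,"wy": 0,"wz": 0,"claw": -0.2},{"x": 0.14,"y": -0.002,"z": -0.011,"wx": 0.002,"wy": 0,"wz": 0,"claw": -0.2},{"x": 0.165,"y": -0.002,"z": -0.011,"wx": 0.002,"wy": 0,"wz": 0,"claw": -0.2},{"x": 0.165,"y": -0.002,"z": -0.011,"wx": 0.002,"wy": 0,"wz": 0,"claw": -0.2}])

```text
clock: 9.1
tcp_pos: [0.6255, -0.0979, 0.0428]
eef_rot: [-0.46, -0.537, -0.46, 0.537]
wrist_force: [1.1, 0.4, -5.0]
finger_gap: 0.0591
```

```bash
python3 - <<'E'
from h import *
snap('wrist','w7')
inc(*target([.6256,-.0980,.042],-.1536))
E
```

```text
t 9.15 p [ 0.6257 -0.098   0.0432] F [ 0.53  0.1  -4.99] gap 0.0588 j [-0.2   0.14  1.73  0.    1.27 -0.04]
shift [ 0.0062 -0.0006  0.0003] turn [-0.0001 -0.      0.0001]
```

View pics/w7.png

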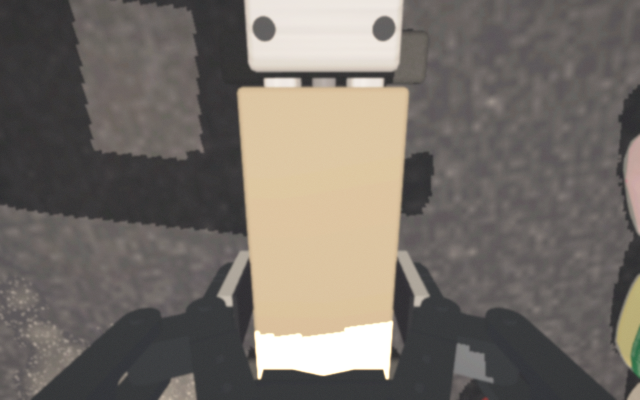

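Call:
apply_moves(increments=[{"x": 0.006,"y": 0,"z": 0,"wx": 0,"wy": 0,"wz": 0,"claw": -0.2},{"x": 0.008,"y": 0,"z": 0,"wx": 0,"wy": 0,"wz": 0,"claw": -0.2},{"x": 0.008,"y": 0,"z": 0,"wx": 0,"wy": 0,"wz": 0,"claw": -0.2}])

```text
clock: 9.52
tcp_pos: [0.6257, -0.0979, 0.0418]
eef_rot: [0.46, 0.537, 0.46, -0.537]
wrist_force: [-0.5, -0.1, -4.8]
finger_gap: 0.0582
```

Call:
apply_moves(increments=[{"x": 0.005,"y": 0,"z": 0,"wx": 0,"wy": 0,"wz": 0,"claw": -0.2},{"x": 0.005,"y": 0,"z": 0,"wx": 0,"wy": 0,"wz": 0,"claw": -0.2}])

```text
clock: 9.78
tcp_pos: [0.6259, -0.098, 0.0417]
eef_rot: [0.46, 0.537, 0.46, -0.537]
wrist_force: [-5.1, 0.7, 5.1]
finger_gap: 0.0585
```

Contact: Fz went from -5 to +5. I release and rise.

Call:
apply_moves(increments=[{"x": 0,"y": 0,"z": 0,"wx": 0,"wy": 0,"wz": 0,"claw": 1},{"x": 0,"y": 0,"z": 0,"wx": 0,"wy": 0,"wz": 0,"claw": 1},{"x": 0,"y": 0,"z": 0,"wx": 0,"wy": 0,"wz": 0,"claw": 1},{"x": 0,"y": 0,"z": 0,"wx": 0,"wy": 0,"wz": 0,"claw": 1},{"x": -0.2,"y": 0,"z": 0,"wx": 0,"wy": 0,"wz": 0,"claw": 1},{"x": -0.5,"y": 0,"z": 0,"wx": 0,"wy": 0,"wz": 0,"claw": 1},{"x": -0.8,"y": 0,"z": 0,"wx": 0,"wy": 0,"wz": 0,"claw": 1},{"x": -1,"y": 0,"z": -0.3,"wx": 0,"wy": 0,"wz": 0,"claw": 1},{"x": -1,"y": 0,"z": -0.6,"wx": 0,"wy": 0,"wz": 0,"claw": 1},{"x": -1,"y": 0,"z": -0.6,"wx": 0,"wy": 0,"wz": 0,"claw": 1},{"x": -1,"y": 0,"z": -0.6,"wx": 0,"wy": 0,"wz": 0,"claw": 1}])

```text
clock: 11.15
tcp_pos: [0.644, 0.0209, 0.2404]
eef_rot: [-0.46, -0.537, -0.46, 0.537]
wrist_force: [0.1, -0.4, -0.6]
finger_gap: 0.0856
```

```bash
python3 - <<'E'
from h import *
snap('wrist','w8');snap('scene','s8')
inc(*target([.6,.07,.25],-.1536))
a=cv2.imread('pics/s8.png')[130:250,300:450];cv2.imwrite('pics/s8c.png',cv2.resize(a,None,fx=5,fy=5,interpolation=2))
E
```

```text
t 11.25 p [0.6439 0.0197 0.2403] F [ 0.21 -0.29  0.77] gap 0.0857 j [-0.01  0.05  1.5  -0.    1.59  0.15]
shift [-0.0485 -0.2558 -0.2145] turn [-0.0005  0.0002  0.0003]
```

View pics/w8.png

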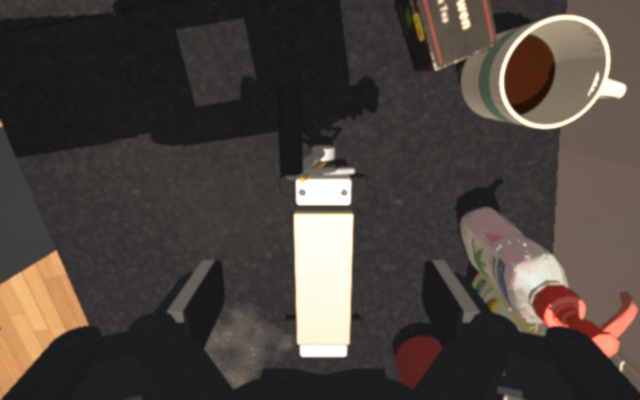

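View pics/s8c.png

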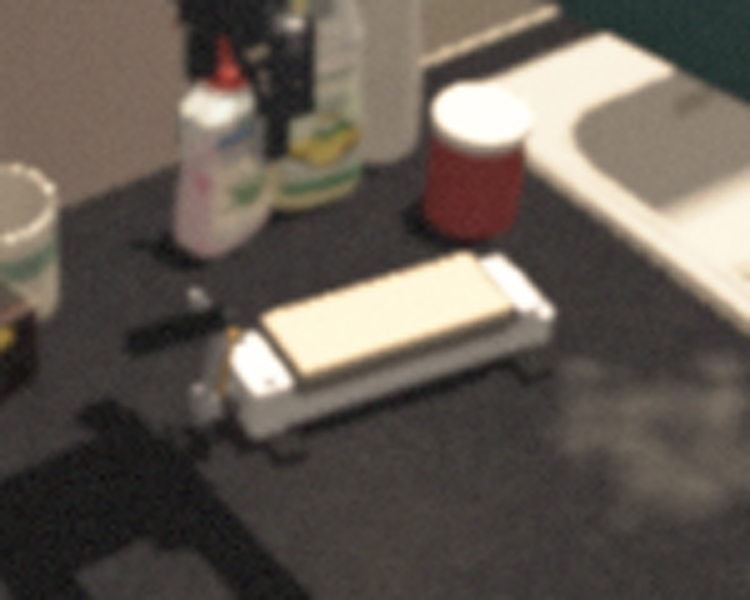

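The stone lies between the jaws, at (293–353, 212–345). The handle is the dark bar at (279–302, 80–178). I'll locate the handle next.

```bash
python3 - <<'E'
from h import *
D=np.load('pics/w8.npz');im=D['im'];c=cam('wrist',D['p'],D['q']);C=cloud(D['d'],c)
hy=np.radians(81.3);u=np.array([np.cos(hy),np.sin(hy)]);v=np.array([u[1],-u[0]])
bed=np.array([.6255,-.1004]) ; 
H=C.copy();H[...,0]=(C[...,:2]-bed)@v;H[...,1]=(C[...,:2]-bed)@u
k=(H[...,2]>.07)&(H[...,2]<.17)&(H[...,1]>.09)&(H[...,1]<.25)&(abs(H[...,0])<.1)&(D['d']>0)
print(k.sum());P=H[k];vv,uu=np.nonzero(k);print(uu.min(),uu.max(),vv.min(),vv.max())
for a,b in((.1,.11),(.11,.12),(.12,.13),(.13,.14),(.14,.15),(.15,.16),(.16,.17),(.17,.18),(.18,.19),(.19,.2),(.2,.22)):
    g=P[(P[:,1]>a)&(P[:,1]<b)]
    if len(g)>3: print(a,len(g),'x',np.percentile(g[:,0],[2,50,98]).round(4),'z',np.percentile(g[:,2],[2,50,90]).round(4))
k2=(abs(H[...,0])<.03)&(abs(H[...,1])<.075)&(H[...,2]>.04);Q=H[k2];A=np.c_[np.ones(len(Q)),Q[:,:2]];print('stone top plane',np.linalg.lstsq(A,Q[:,2],rcond=None)[0])
a=im[60:220,230:390,::-1];cv2.imwrite('pics/w8c.png',cv2.resize(a,None,fx=3.7,fy=3.7,interpolation=2))
E
```

```text
2833
276 442 25 182
0.12 65 x [-0.0194 -0.0153 -0.0106] z [0.0839 0.0993 0.1012]
0.13 479 x [-0.0274 -0.0047  0.0249] z [0.0755 0.1084 0.1281]
0.14 389 x [-0.032  -0.0205 -0.0086] z [0.0736 0.131  0.133 ]
0.15 307 x [-0.0318 -0.0232 -0.0155] z [0.1258 0.1317 0.1333]
0.16 324 x [-0.0322 -0.0229 -0.0153] z [0.1252 0.1317 0.1331]
0.17 338 x [-0.0316 -0.0231 -0.0151] z [0.1249 0.1317 0.1332]
0.18 355 x [-0.032  -0.0229 -0.0149] z [0.1248 0.1318 0.1333]
0.19 359 x [-0.0317 -0.0231 -0.0153] z [0.1262 0.1316 0.1332]
0.2 121 x [-0.0313 -0.023   0.0989] z [0.0704 0.1312 0.1329]
stone top plane [ 0.06032638  0.0006188  -0.00061403]
```

View pics/w8c.png

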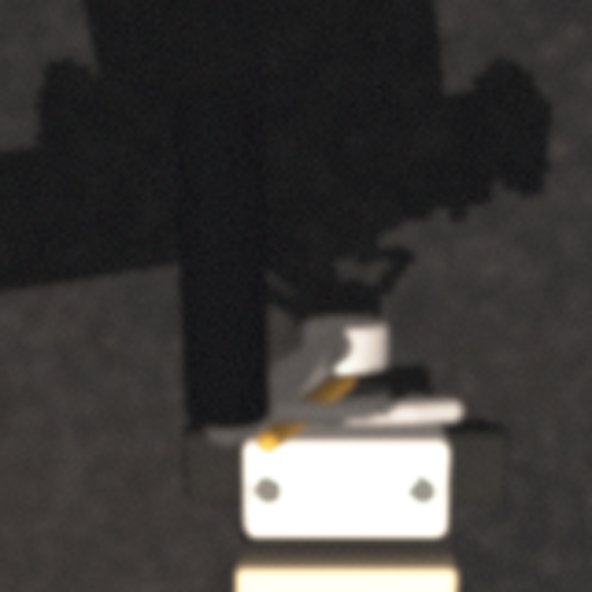

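The handle is at holder x = -23 mm, z about 124 mm, with its middle at y about 172 mm. The radius comes out at 98 mm, which checks. The stone top is at 60.3 mm and level. I shut the fingers and move to the far side of the handle, high up first.

```bash
cat >> h.py <<'E'
bed=np.array([.6255,-.1004]);HU=np.array([.1513,.9885]);HV=np.array([.9885,-.1513])
def hp(x,y,z): return [*(bed+HV*x+HU*y),z]
def hin():
    s=manip.get_state();d=s['tcp_pos'][:2]-bed;F=s['wrist_force']
    print('holder xyz',(d@HV).round(4),(d@HU).round(4),s['tcp_pos'][2].round(4),'F h',(F[:2]@HV).round(2),(F[:2]@HU).round(2),F[2].round(2))
E
python3 - <<'E'
from h import *
hin();inc(*target(hp(.03,.176,.24),-.152))
E
```

```text
holder xyz 0.0001 0.1215 0.2403 F h 0.25 -0.25 0.77
t 11.25 p [0.6439 0.0197 0.2403] F [ 0.21 -0.29  0.77] gap 0.0857 j [-0.01  0.05  1.5  -0.    1.59  0.15]
shift [ 0.0013  0.149  -0.2727] turn [-0.0016  0.0002  0.0003]
```

Call:
apply_moves(increments=[{"x": 0,"y": 0.15,"z": -0.27,"wx": 0,"wy": 0,"wz": 0,"claw": -1},{"x": 0,"y": 0.15,"z": -0.27,"wx": 0,"wy": 0,"wz": 0,"claw": -1},{"x": 0,"y": 0.15,"z": -0.27,"wx": 0,"wy": 0,"wz": 0,"claw": -1},{"x": 0,"y": 0.15,"z": -0.27,"wx": 0,"wy": 0,"wz": 0,"claw": -1},{"x": 0,"y": 0.15,"z": -0.27,"wx": 0,"wy": 0,"wz": 0,"claw": -1},{"x": 0,"y": 0.15,"z": -0.27,"wx": 0,"wy": 0,"wz": 0,"claw": -1}], newtons=40)

```text
clock: 12.0
tcp_pos: [0.6818, 0.069, 0.241]
eef_rot: [0.46, 0.537, 0.46, -0.537]
wrist_force: [1.0, -0.1, 0.1]
finger_gap: 0.0001
```

```bash
python3 - <<'E'
from h import *
snap('wrist','w9');hin();inc(*target(hp(.03,.176,.068),-.152))
E
```

```text
holder xyz 0.0301 0.1761 0.2409 F h 0.39 0.31 -0.2
t 12.05 p [0.6819 0.0691 0.2409] F [ 0.43  0.25 -0.2 ] gap -0.0003 j [ 0.06  0.14  1.4  -0.    1.6   0.22]
shift [ 8.647e-01 -8.000e-04  7.000e-04] turn [-0.0013 -0.     -0.0002]
```

View pics/w9.png

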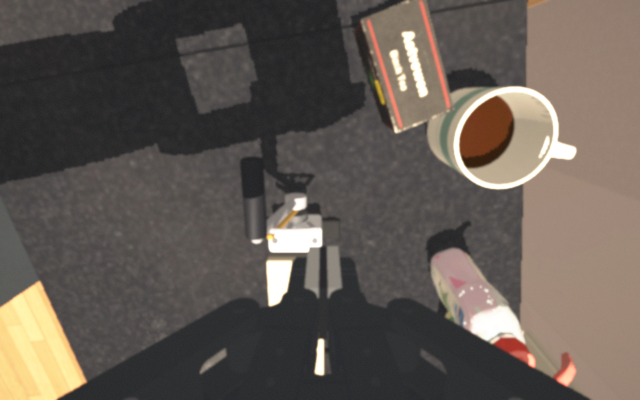

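The handle is at (243–266, 158–240) and the shut fingers are to its right at columns 305–342, clear of it. I descend beside it.

Call:
apply_moves(increments=[{"x": 0.3,"y": 0,"z": 0,"wx": 0,"wy": 0,"wz": 0,"claw": -1},{"x": 0.6,"y": 0,"z": 0,"wx": 0,"wy": 0,"wz": 0,"claw": -1},{"x": 0.86,"y": 0,"z": 0,"wx": 0,"wy": 0,"wz": 0,"claw": -1},{"x": 0.86,"y": 0,"z": 0,"wx": 0,"wy": 0,"wz": 0,"claw": -1},{"x": 0.86,"y": 0,"z": 0,"wx": 0,"wy": 0,"wz": 0,"claw": -1}])

```text
clock: 12.68
tcp_pos: [0.683, 0.0695, 0.0714]
eef_rot: [0.461, 0.538, 0.46, -0.536]
wrist_force: [1.0, -1.4, 1.2]
finger_gap: -0.0
```

```bash
python3 - <<'E'
from h import *
snap('scene','s10');hin()
a=cv2.imread('pics/s10.png')[130:250,280:430];cv2.imwrite('pics/s10c.png',cv2.resize(a,None,fx=5,fy=5,interpolation=2))
E
```

```text
holder xyz 0.0315 0.1767 0.072 F h 0.56 -1.27 -0.3
```

View pics/s10c.png

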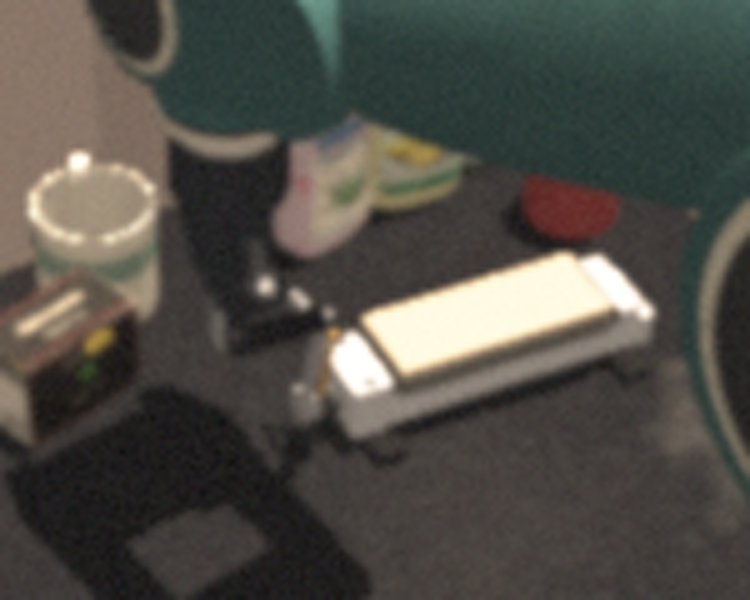

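Call:
apply_moves(increments=[{"x": 0,"y": -0.08,"z": 0,"wx": 0,"wy": 0,"wz": 0,"claw": -1},{"x": 0,"y": -0.13,"z": 0,"wx": 0,"wy": 0,"wz": 0,"claw": -1},{"x": 0,"y": -0.16,"z": 0,"wx": 0,"wy": 0,"wz": 0,"claw": -1},{"x": 0,"y": -0.19,"z": 0,"wx": 0,"wy": 0,"wz": 0,"claw": -1},{"x": 0,"y": -0.22,"z": 0,"wx": 0,"wy": 0,"wz": 0,"claw": -1},{"x": 0,"y": -0.25,"z": 0,"wx": 0,"wy": 0,"wz": 0,"claw": -1},{"x": 0,"y": -0.25,"z": 0,"wx": 0,"wy": 0,"wz": 0,"claw": -1}])

```text
clock: 13.6
tcp_pos: [0.6323, 0.0772, 0.0689]
eef_rot: [-0.46, -0.537, -0.46, 0.537]
wrist_force: [2.2, -0.2, 4.2]
finger_gap: -0.0002
```

```bash
python3 - <<'E'
from h import *
snap('scene','s11');hin()
a=cv2.imread('pics/s11.png')[130:250,280:430];cv2.imwrite('pics/s11c.png',cv2.resize(a,None,fx=5,fy=5,interpolation=2))
E
```

```text
holder xyz -0.0199 0.1766 0.0689 F h 1.93 0.1 4.95
```

View pics/s11c.png

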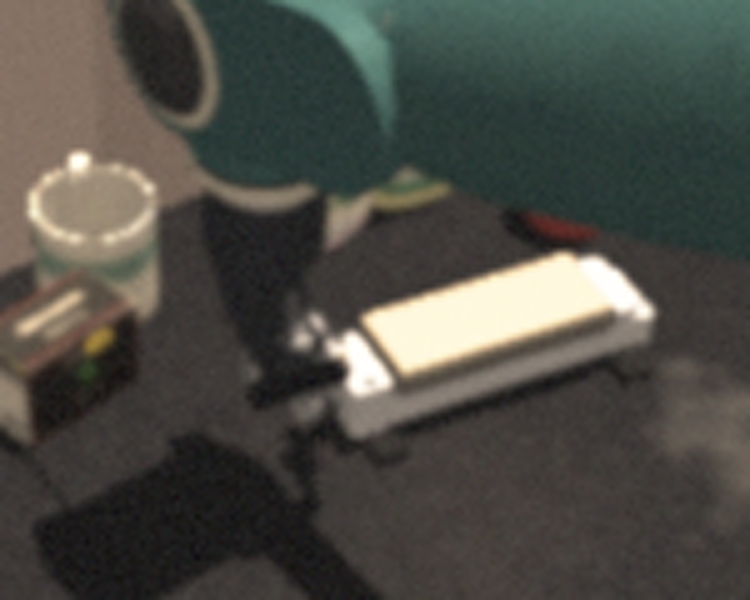

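Call:
apply_moves(increments=[{"x": 0,"y": -0.03,"z": 0,"wx": 0,"wy": 0,"wz": 0,"claw": -1},{"x": 0,"y": -0.06,"z": 0,"wx": 0,"wy": 0,"wz": 0,"claw": -1},{"x": 0,"y": -0.09,"z": 0,"wx": 0,"wy": 0,"wz": 0,"claw": -1},{"x": 0,"y": -0.12,"z": 0,"wx": 0,"wy": 0,"wz": 0,"claw": -1},{"x": 0,"y": -0.12,"z": 0,"wx": 0,"wy": 0,"wz": 0,"claw": -1}])

```text
clock: 14.28
tcp_pos: [0.6085, 0.0809, 0.0688]
eef_rot: [0.46, 0.537, 0.46, -0.537]
wrist_force: [0.9, 0.8, 4.4]
finger_gap: 0.0003
```

```bash
python3 - <<'E'
from h import *
snap('wrist','w12');snap('top','t12');hin()
a=cv2.imread('pics/t12.png')[160:240,290:440];cv2.imwrite('pics/t12c.png',cv2.resize(a,None,fx=5,fy=5,interpolation=2))
E
```

```text
holder xyz -0.0439 0.1766 0.069 F h -0.84 0.12 5.38
```

View pics/w12.png

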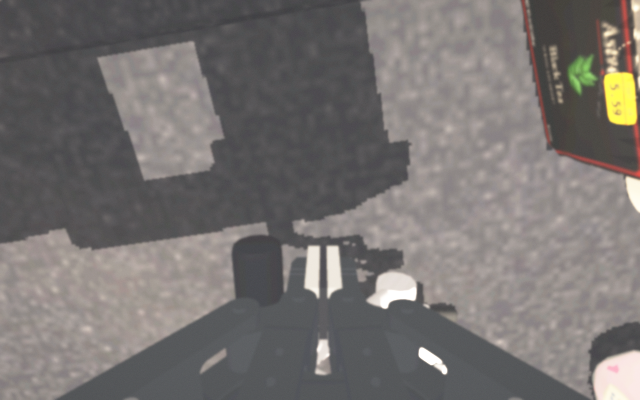

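View pics/t12c.png

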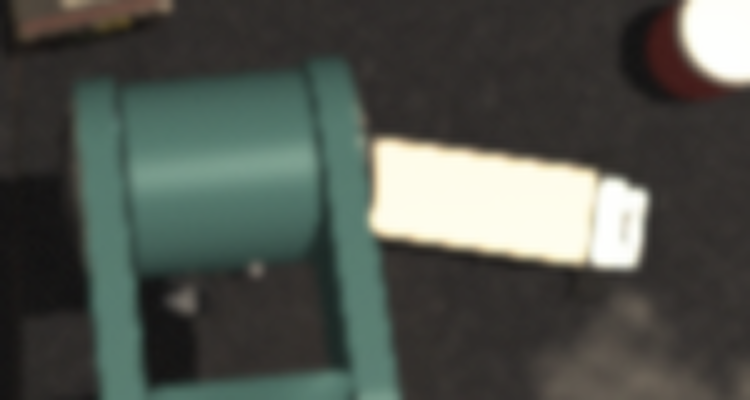

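The bar (233–283, 240–300) now rests under the finger linkage, off to the left. I back off, rise and go over it to press from above with the tips.

Call:
apply_moves(increments=[{"x": 0,"y": 0.1,"z": 0,"wx": 0,"wy": 0,"wz": 0,"claw": -1},{"x": 0,"y": 0.22,"z": 0,"wx": 0,"wy": 0,"wz": 0,"claw": -1},{"x": -0.1,"y": 0.25,"z": 0,"wx": 0,"wy": 0,"wz": 0,"claw": -1},{"x": -0.4,"y": 0.25,"z": 0,"wx": 0,"wy": 0,"wz": 0,"claw": -1},{"x": -0.7,"y": 0.25,"z": 0,"wx": 0,"wy": 0,"wz": 0,"claw": -1},{"x": -0.7,"y": 0.25,"z": 0,"wx": 0,"wy": 0,"wz": 0,"claw": -1}])

```text
clock: 15.12
tcp_pos: [0.6593, 0.0734, 0.2159]
eef_rot: [0.462, 0.539, 0.458, -0.534]
wrist_force: [0.5, -0.3, -0.2]
finger_gap: -0.0001
```

```bash
cat > m5.py <<'E'
from h import *
import sys
fn=sys.argv[1];snap('wrist',fn);hin()
D=np.load(f'pics/{fn}.npz');im=D['im'];c=cam('wrist',D['p'],D['q']);C=cloud(D['d'],c)
H=C.copy();H[...,0]=(C[...,:2]-bed)@HV;H[...,1]=(C[...,:2]-bed)@HU
k=(H[...,2]>.02)&(H[...,2]<.14)&(H[...,1]>.15)&(H[...,1]<.2)&(H[...,0]>-.13)&(H[...,0]<0)&(D['d']>0)&(im.max(2)<90)
P=H[k];print(len(P))
for a in(.15,.16,.17,.18,.19):
    g=P[(P[:,1]>a)&(P[:,1]<a+.01)]
    if len(g)>3:print(a,len(g),'x',np.percentile(g[:,0],[2,50,98]).round(4),'z',np.percentile(g[:,2],[2,50,95]).round(4))
E
python3 m5.py w13
```

```text
holder xyz 0.0064 0.1767 0.2124 F h -0.57 0.02 -1.72
1307
0.15 174 x [-0.0626 -0.0492 -0.0458] z [0.1104 0.1165 0.119 ]
0.16 174 x [-0.0625 -0.0492 -0.0459] z [0.11   0.1163 0.1189]
0.17 298 x [-0.0623 -0.0525 -0.0459] z [0.1102 0.1178 0.1198]
0.18 323 x [-0.062  -0.0526 -0.0458] z [0.1102 0.1178 0.1197]
0.19 338 x [-0.062  -0.0524 -0.0458] z [0.1105 0.1179 0.12  ]
```

View pics/w13.png

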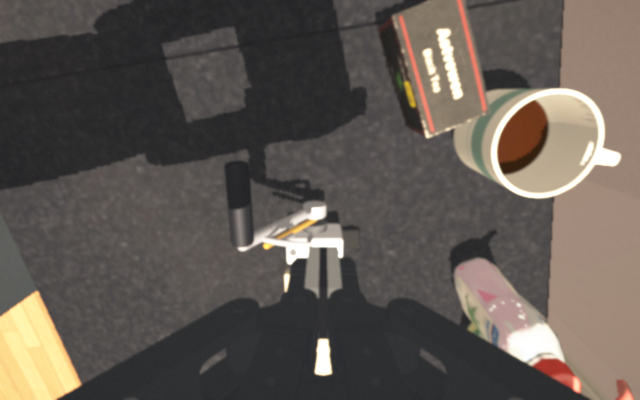

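The handle is at x = -53.5 mm, z = 110 mm, so the screw is at about 0.40. Now I go above it.

Call:
apply_moves(increments=[{"x": 0,"y": -0.2,"z": 0.02,"wx": 0,"wy": 0,"wz": 0,"claw": -1},{"x": 0,"y": -0.33,"z": 0.02,"wx": 0,"wy": 0,"wz": 0,"claw": -1},{"x": 0.2,"y": -0.33,"z": 0.02,"wx": 0,"wy": 0,"wz": 0,"claw": -1},{"x": 0.37,"y": -0.33,"z": 0.02,"wx": 0,"wy": 0,"wz": 0,"claw": -1},{"x": 0.37,"y": -0.33,"z": 0.02,"wx": 0,"wy": 0,"wz": 0,"claw": -1},{"x": 0.37,"y": -0.33,"z": 0.02,"wx": 0,"wy": 0,"wz": 0,"claw": -1}])

```text
clock: 15.92
tcp_pos: [0.5926, 0.0793, 0.1359]
eef_rot: [0.46, 0.537, 0.46, -0.537]
wrist_force: [-0.7, -0.3, -0.3]
finger_gap: -0.0002
```

```bash
python3 - <<'E'
from h import *
snap('wrist','w14');hin()
s=manip.get_state()
for a in(.9,.8,.7,.6,.5,.4,.3,.2,.1,0):
    x=-.1*np.cos(a)-.003;z=.028+.1*np.sin(a)+.009
    d=s['tcp_pos'][:2]-bed;print(a,'dy',((x-d@HV)/.2).round(3),'dx',(-(z-s['tcp_pos'][2])/.2).round(3))
inc(*target(hp(-.06,.172,.13),-.152))
E
```

```text
holder xyz -0.0594 0.1727 0.1363 F h 0.25 0.44 0.41
0.9 dy -0.029 dx 0.105
0.8 dy -0.066 dx 0.138
0.7 dy -0.1 dx 0.175
0.6 dy -0.131 dx 0.214
0.5 dy -0.157 dx 0.257
0.4 dy -0.179 dx 0.302
0.3 dy -0.196 dx 0.349
0.2 dy -0.208 dx 0.397
0.1 dy -0.216 dx 0.447
0 dy -0.218 dx 0.497
t 15.975 p [0.5929 0.0793 0.1363] F [0.31 0.39 0.41] gap 0.0003 j [ 0.09 -0.01  1.73  0.    1.42  0.24]
shift [ 0.0317 -0.0031  0.0037] turn [-0.0011 -0.0003 -0.001 ]
```

View pics/w14.png

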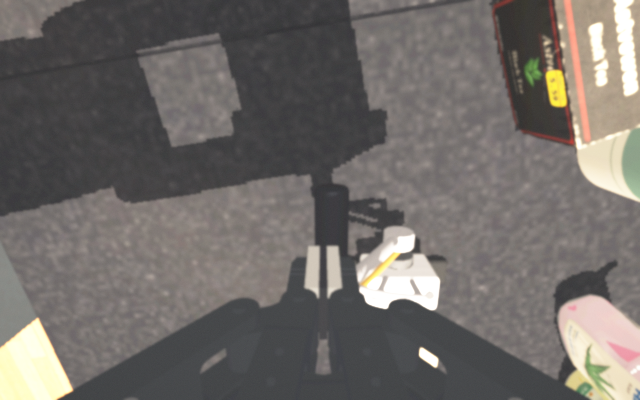

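The fingertips (305–342) sit above the bar (315–350). I press over and down along the arc.

Call:
apply_moves(increments=[{"x": 0.08,"y": -0.01,"z": 0,"wx": 0,"wy": 0,"wz": 0,"claw": -1},{"x": 0.105,"y": -0.029,"z": 0,"wx": 0,"wy": 0,"wz": 0,"claw": -1},{"x": 0.121,"y": -0.048,"z": 0,"wx": 0,"wy": 0,"wz": 0,"claw": -1},{"x": 0.138,"y": -0.066,"z": 0,"wx": 0,"wy": 0,"wz": 0,"claw": -1},{"x": 0.156,"y": -0.083,"z": 0,"wx": 0,"wy": 0,"wz": 0,"claw": -1},{"x": 0.175,"y": -0.1,"z": 0,"wx": 0,"wy": 0,"wz": 0,"claw": -1}])

```text
clock: 16.73
tcp_pos: [0.5717, 0.0831, 0.1014]
eef_rot: [-0.46, -0.537, -0.461, 0.537]
wrist_force: [-23.6, 4.8, 27.5]
finger_gap: 0.0001
```

```bash
python3 - <<'E'
from h import *
snap('wrist','w15');hin()
E
```

```text
holder xyz -0.0816 0.1733 0.1008 F h -24.54 1.65 26.41
```

View pics/w15.png

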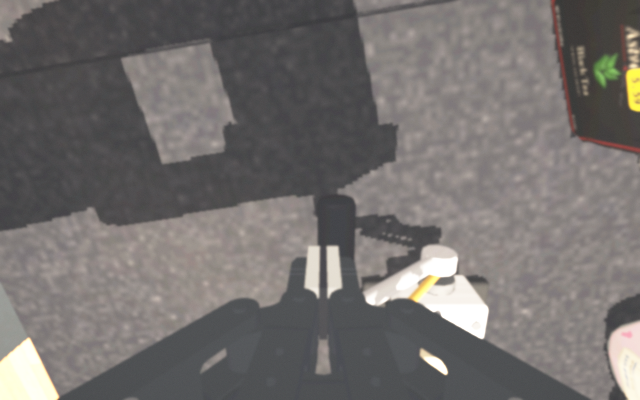

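Force is 36 N and mostly radial, because the tip sits on the -x side of the bar. I back off at once.

Call:
apply_moves(increments=[{"x": -0.05,"y": 0,"z": 0,"wx": 0,"wy": 0,"wz": 0,"claw": -1},{"x": -0.2,"y": 0,"z": 0,"wx": 0,"wy": 0,"wz": 0,"claw": -1},{"x": -0.4,"y": 0.1,"z": 0,"wx": 0,"wy": 0,"wz": 0,"claw": -1},{"x": -0.4,"y": 0.3,"z": 0,"wx": 0,"wy": 0,"wz": 0,"claw": -1},{"x": -0.4,"y": 0.3,"z": 0,"wx": 0,"wy": 0,"wz": 0,"claw": -1}])

```text
clock: 17.4
tcp_pos: [0.6333, 0.0727, 0.1789]
eef_rot: [-0.46, -0.537, -0.46, 0.537]
wrist_force: [-1.0, 0.1, -0.7]
finger_gap: 0.0003
```

```bash
python3 m5.py w16; python3 - <<'E'
import cv2
a=cv2.imread('pics/w16.png')[120:320,180:400];cv2.imwrite('pics/w16c.png',cv2.resize(a,None,fx=3,fy=3,interpolation=2))
E
```

```text
holder xyz -0.0196 0.1724 0.1786 F h -0.75 0.12 -0.34
1777
0.15 216 x [-0.0707 -0.0583 -0.0544] z [0.1046 0.1104 0.1126]
0.16 351 x [-0.0704 -0.0612 -0.0544] z [0.1047 0.1115 0.1132]
0.17 382 x [-0.0704 -0.0612 -0.0544] z [0.1047 0.1118 0.1136]
0.18 406 x [-0.0706 -0.0612 -0.0543] z [0.1052 0.1117 0.1134]
0.19 422 x [-0.0704 -0.0613 -0.0543] z [0.105  0.1117 0.1134]
```

View pics/w16c.png

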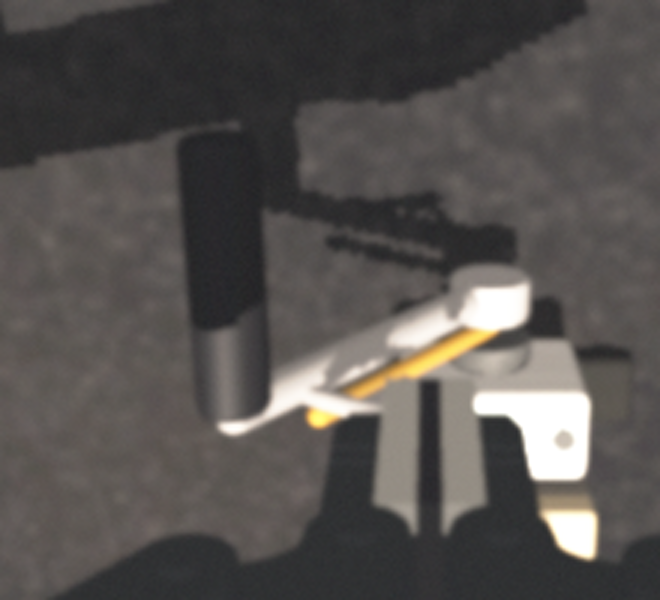

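The screw is at about 0.51 now. Pad friction makes pressing straight down near the top wedge against the bar. I go back to the flank push, which stayed at 5 N, follow the arc further over, and only then press from above.

Call:
apply_moves(increments=[{"x": 0,"y": 0.06,"z": 0,"wx": 0,"wy": 0,"wz": 0,"claw": -1},{"x": 0.25,"y": 0.06,"z": 0,"wx": 0,"wy": 0,"wz": 0,"claw": -1},{"x": 0.52,"y": 0.06,"z": 0,"wx": 0,"wy": 0,"wz": 0,"claw": -1},{"x": 0.52,"y": 0.06,"z": 0,"wx": 0,"wy": 0,"wz": 0,"claw": -1},{"x": 0.52,"y": 0,"z": 0,"wx": 0,"wy": 0,"wz": 0,"claw": -1},{"x": 0.52,"y": -0.06,"z": 0,"wx": 0,"wy": 0,"wz": 0,"claw": -1},{"x": 0.525,"y": -0.095,"z": 0,"wx": 0,"wy": 0,"wz": 0,"claw": -1},{"x": 0.525,"y": -0.095,"z": 0,"wx": 0,"wy": 0,"wz": 0,"claw": -1}])

```text
clock: 18.45
tcp_pos: [0.6129, 0.0762, 0.0756]
eef_rot: [0.46, 0.537, 0.46, -0.537]
wrist_force: [0.4, 0.1, -0.2]
finger_gap: -0.0
```

```bash
python3 - <<'E'
from h import *
snap('wrist','w17');hin()
s=manip.get_state()
for a in(.8,.75,.7,.65,.6,.55,.5,.45,.4,.35):
    x=-.1*np.cos(a)+.0246;z=.028+.1*np.sin(a)-.032
    d=s['tcp_pos'][:2]-bed;print(a,'dy',((x-d@HV)/.2).round(3),'dx',(-(z-s['tcp_pos'][2])/.2).round(3))
E
```

```text
holder xyz -0.0389 0.1726 0.0754 F h 0.24 -0.34 -0.76
0.8 dy -0.031 dx 0.038
0.75 dy -0.049 dx 0.056
0.7 dy -0.065 dx 0.075
0.65 dy -0.081 dx 0.095
0.6 dy -0.095 dx 0.115
0.55 dy -0.109 dx 0.136
0.5 dy -0.122 dx 0.157
0.45 dy -0.133 dx 0.18
0.4 dy -0.143 dx 0.202
0.35 dy -0.152 dx 0.226
```

View pics/w17.png

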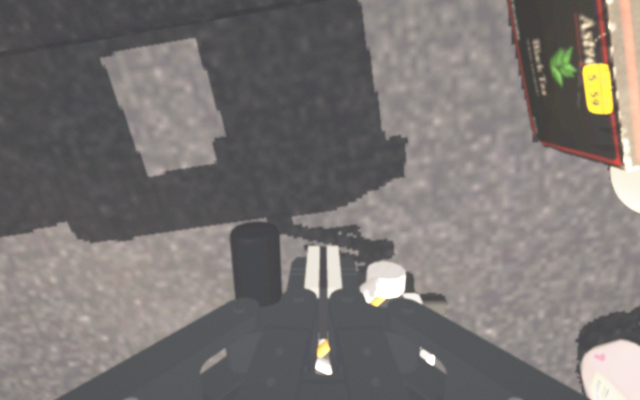

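No contact yet, and the bar (232–280, 222–303) is beside the flank as planned. I follow the arc, checking force.

Call:
apply_moves(increments=[{"x": 0.02,"y": -0.015,"z": 0,"wx": 0,"wy": 0,"wz": 0,"claw": -1},{"x": 0.038,"y": -0.031,"z": 0,"wx": 0,"wy": 0,"wz": 0,"claw": -1},{"x": 0.056,"y": -0.049,"z": 0,"wx": 0,"wy": 0,"wz": 0,"claw": -1},{"x": 0.075,"y": -0.065,"z": 0,"wx": 0,"wy": 0,"wz": 0,"claw": -1}])

```text
clock: 19.0
tcp_pos: [0.6003, 0.0781, 0.0597]
eef_rot: [0.46, 0.537, 0.46, -0.537]
wrist_force: [-0.1, 0.3, 5.6]
finger_gap: 0.0002
```

Call:
apply_moves(increments=[{"x": 0.02,"y": -0.016,"z": 0,"wx": 0,"wy": 0,"wz": 0,"claw": -1},{"x": 0.04,"y": -0.03,"z": 0,"wx": 0,"wy": 0,"wz": 0,"claw": -1}])

```text
clock: 19.25
tcp_pos: [0.5943, 0.079, 0.0516]
eef_rot: [0.46, 0.537, 0.46, -0.537]
wrist_force: [-0.5, -0.7, 5.3]
finger_gap: -0.0002
```

```bash
python3 - <<'E'
from h import *
hin()
E
```

```text
holder xyz -0.058 0.1726 0.0516 F h -0.39 -0.74 5.3
```

Call:
apply_moves(increments=[{"x": 0.021,"y": -0.014,"z": 0,"wx": 0,"wy": 0,"wz": 0,"claw": -1},{"x": 0.042,"y": -0.027,"z": 0,"wx": 0,"wy": 0,"wz": 0,"claw": -1},{"x": 0.065,"y": -0.038,"z": 0,"wx": 0,"wy": 0,"wz": 0,"claw": -1},{"x": 0.087,"y": -0.048,"z": 0,"wx": 0,"wy": 0,"wz": 0,"claw": -1}])

```text
clock: 19.75
tcp_pos: [0.5848, 0.0804, 0.0339]
eef_rot: [-0.46, -0.537, -0.46, 0.537]
wrist_force: [-0.9, 0.7, 4.3]
finger_gap: -0.0002
```

```bash
python3 - <<'E'
from h import *
hin();snap('wrist','w18');snap('scene','s18')
a=cv2.imread('pics/s18.png')[130:250,280:430];cv2.imwrite('pics/s18c.png',cv2.resize(a,None,fx=5,fy=5,interpolation=2))
E
```

```text
holder xyz -0.0676 0.1726 0.0339 F h -0.96 0.54 4.26
```

View pics/s18c.png

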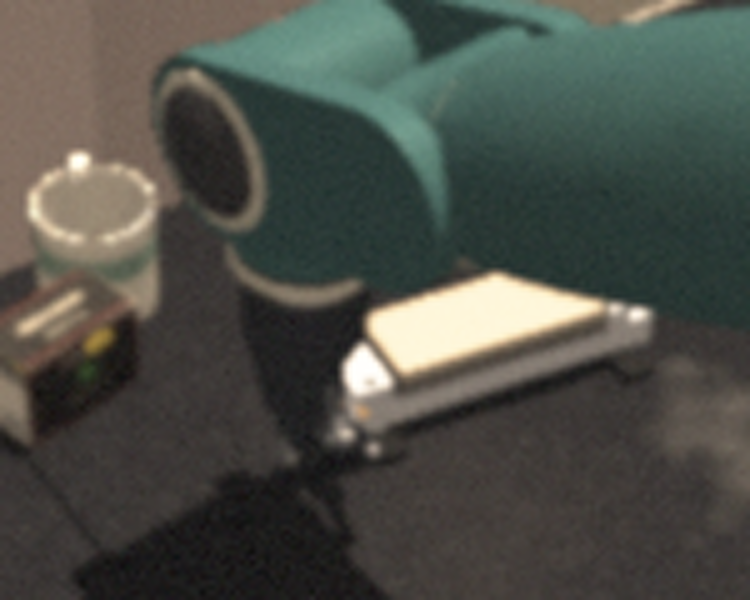

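View pics/w18.png

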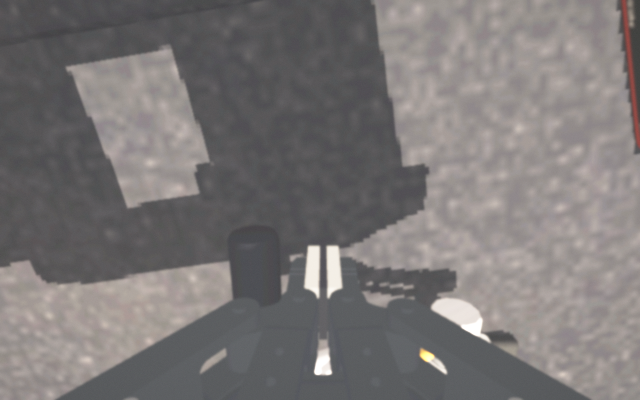

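The flank push worked: 4–5 N throughout, screw at about 0.8. I back off, rise, and press from above.

Call:
apply_moves(increments=[{"x": -0.03,"y": 0.05,"z": 0,"wx": 0,"wy": 0,"wz": 0,"claw": -1},{"x": -0.06,"y": 0.2,"z": 0,"wx": 0,"wy": 0,"wz": 0,"claw": -1},{"x": -0.3,"y": 0.25,"z": 0,"wx": 0,"wy": 0,"wz": 0,"claw": -1},{"x": -0.6,"y": 0.25,"z": 0,"wx": 0,"wy": 0,"wz": 0,"claw": -1},{"x": -0.8,"y": 0.25,"z": 0,"wx": 0,"wy": 0,"wz": 0,"claw": -1},{"x": -0.8,"y": 0.25,"z": 0,"wx": 0,"wy": 0,"wz": 0,"claw": -1}])

```text
clock: 20.6
tcp_pos: [0.636, 0.0727, 0.1985]
eef_rot: [0.461, 0.539, 0.459, -0.535]
wrist_force: [-0.3, -0.0, -0.2]
finger_gap: -0.0002
```

```bash
python3 m5.py w19; python3 - <<'E'
import cv2
a=cv2.imread('pics/w19.png')[120:320,180:400];cv2.imwrite('pics/w19c.png',cv2.resize(a,None,fx=3,fy=3,interpolation=2))
E
```

```text
holder xyz -0.0166 0.1725 0.1958 F h -0.07 0.18 -0.71
1266
0.15 172 x [-0.0918 -0.0784 -0.0749] z [0.0796 0.0869 0.0893]
0.16 180 x [-0.0915 -0.0786 -0.0748] z [0.0797 0.0872 0.0897]
0.17 295 x [-0.0914 -0.0814 -0.0746] z [0.0802 0.0884 0.0901]
0.18 308 x [-0.0914 -0.0813 -0.0748] z [0.0803 0.0882 0.0903]
0.19 311 x [-0.0917 -0.0812 -0.0747] z [0.0809 0.0883 0.0902]
```

View pics/w19c.png

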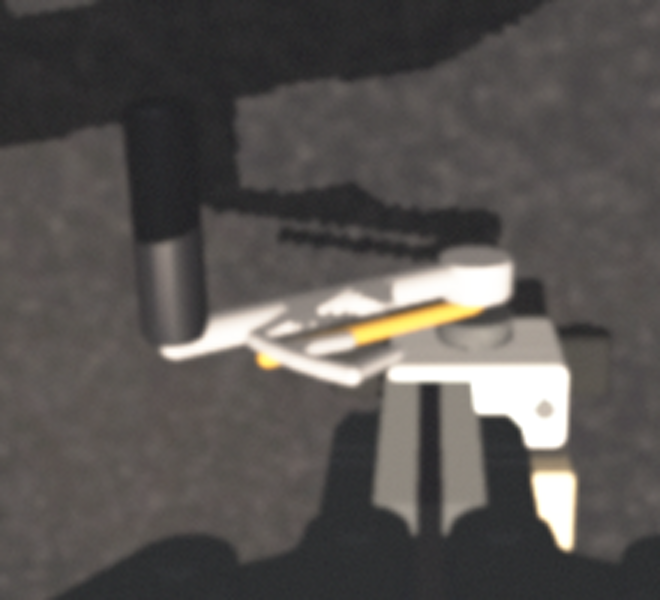

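The bar is at x = -83 mm, z = 81 mm, so the screw is at about 0.83. Both prongs and the brass pointer are visible at (260–390, 310–380). I move above the bar.

Call:
apply_moves(increments=[{"x": 0,"y": -0.2,"z": 0,"wx": 0,"wy": 0,"wz": 0,"claw": -1},{"x": 0,"y": -0.335,"z": 0,"wx": 0,"wy": 0,"wz": 0,"claw": -1},{"x": 0.25,"y": -0.335,"z": 0,"wx": 0,"wy": 0,"wz": 0,"claw": -1},{"x": 0.44,"y": -0.335,"z": 0,"wx": 0,"wy": 0,"wz": 0,"claw": -1},{"x": 0.46,"y": -0.335,"z": 0,"wx": 0,"wy": 0,"wz": 0,"claw": -1},{"x": 0.46,"y": -0.335,"z": 0,"wx": 0,"wy": 0,"wz": 0,"claw": -1}])

```text
clock: 21.4
tcp_pos: [0.5685, 0.083, 0.1028]
eef_rot: [-0.46, -0.537, -0.46, 0.537]
wrist_force: [0.4, -0.1, 1.2]
finger_gap: 0.0001
```

```bash
python3 - <<'E'
from h import *
hin();s=manip.get_state();d=s['tcp_pos'][:2]-bed
for a in(.55,.5,.45,.4,.35,.3,.25,.2,.15,.1,.05,0,-.05):
    t=.640-(.568-a);x=-.1051*np.cos(t);z=.028+.1051*np.sin(t)
    print(a,'dy',((x-d@HV)/.2).round(3),'dx',(-(z-s['tcp_pos'][2])/.2).round(3),'z',z.round(4))
E
```

```text
holder xyz -0.0841 0.1726 0.1028 F h 0.42 -0.01 1.24
0.55 dy -0.006 dx 0.068 z 0.0892
0.5 dy -0.021 dx 0.09 z 0.0849
0.45 dy -0.035 dx 0.112 z 0.0804
0.4 dy -0.047 dx 0.135 z 0.0758
0.35 dy -0.059 dx 0.159 z 0.071
0.3 dy -0.069 dx 0.183 z 0.0662
0.25 dy -0.078 dx 0.208 z 0.0613
0.2 dy -0.085 dx 0.233 z 0.0562
0.15 dy -0.092 dx 0.258 z 0.0511
0.1 dy -0.097 dx 0.284 z 0.046
0.05 dy -0.101 dx 0.31 z 0.0408
0 dy -0.103 dx 0.336 z 0.0356
-0.05 dy -0.105 dx 0.362 z 0.0303
```

Call:
apply_moves(increments=[{"x": 0.06,"y": -0.002,"z": 0,"wx": 0,"wy": 0,"wz": 0,"claw": -1},{"x": 0.075,"y": -0.012,"z": 0,"wx": 0,"wy": 0,"wz": 0,"claw": -1},{"x": 0.09,"y": -0.024,"z": 0,"wx": 0,"wy": 0,"wz": 0,"claw": -1},{"x": 0.1,"y": -0.032,"z": 0,"wx": 0,"wy": 0,"wz": 0,"claw": -1}])

```text
clock: 21.9
tcp_pos: [0.5619, 0.084, 0.0825]
eef_rot: [0.46, 0.537, 0.46, -0.537]
wrist_force: [1.0, -0.1, 1.1]
finger_gap: -0.0004
```

```bash
python3 - <<'E'
from h import *
hin()
E
```

```text
holder xyz -0.0908 0.1727 0.0825 F h 1.02 0.02 1.12
```

Call:
apply_moves(increments=[{"x": 0.018,"y": -0.01,"z": 0,"wx": 0,"wy": 0,"wz": 0,"claw": -1},{"x": 0.035,"y": -0.019,"z": 0,"wx": 0,"wy": 0,"wz": 0,"claw": -1}])

```text
clock: 22.15
tcp_pos: [0.558, 0.0847, 0.0753]
eef_rot: [0.46, 0.537, 0.46, -0.537]
wrist_force: [-0.5, -0.2, 3.6]
finger_gap: -0.0004
```

```bash
python3 - <<'E'
from h import *
hin()
E
```

```text
holder xyz -0.0947 0.1727 0.0753 F h -0.49 -0.31 3.55
```

Call:
apply_moves(increments=[{"x": 0.016,"y": -0.008,"z": 0,"wx": 0,"wy": 0,"wz": 0,"claw": -1},{"x": 0.032,"y": -0.015,"z": 0,"wx": 0,"wy": 0,"wz": 0,"claw": -1}])

```text
clock: 22.4
tcp_pos: [0.555, 0.0851, 0.0687]
eef_rot: [0.46, 0.537, 0.46, -0.537]
wrist_force: [0.3, 0.7, 3.1]
finger_gap: 0.0
```

```bash
python3 - <<'E'
from h import *
hin()
E
```

```text
holder xyz -0.0978 0.1727 0.0687 F h 0.23 0.75 3.14
```

Clean: about 3.3 N, so the screw is turning. I keep going.

Call:
apply_moves(increments=[{"x": 0.02,"y": -0.008,"z": 0,"wx": 0,"wy": 0,"wz": 0,"claw": -1},{"x": 0.04,"y": -0.014,"z": 0,"wx": 0,"wy": 0,"wz": 0,"claw": -1}])

```text
clock: 22.65
tcp_pos: [0.552, 0.0856, 0.0606]
eef_rot: [-0.46, -0.537, -0.46, 0.537]
wrist_force: [-3.6, 0.9, 4.8]
finger_gap: 0.0002
```

```bash
python3 - <<'E'
from h import *
hin()
E
```

```text
holder xyz -0.1008 0.1727 0.0606 F h -3.67 0.38 4.84
```

Call:
apply_moves(increments=[{"x": 0.02,"y": -0.006,"z": 0,"wx": 0,"wy": 0,"wz": 0,"claw": -1},{"x": 0.035,"y": -0.01,"z": 0,"wx": 0,"wy": 0,"wz": 0,"claw": -1},{"x": 0.035,"y": -0.01,"z": 0,"wx": 0,"wy": 0,"wz": 0,"claw": -1}])

```text
clock: 23.02
tcp_pos: [0.5501, 0.0858, 0.0536]
eef_rot: [-0.46, -0.537, -0.46, 0.537]
wrist_force: [-3.2, 1.3, 4.9]
finger_gap: 0.0001
```

```bash
python3 - <<'E'
from h import *
hin()
E
```

```text
holder xyz -0.1027 0.1727 0.0536 F h -3.39 0.76 4.87
```

Call:
apply_moves(increments=[{"x": 0.015,"y": -0.006,"z": 0,"wx": 0,"wy": 0,"wz": 0,"claw": -1},{"x": 0.025,"y": -0.009,"z": 0,"wx": 0,"wy": 0,"wz": 0,"claw": -1},{"x": 0.025,"y": -0.009,"z": 0,"wx": 0,"wy": 0,"wz": 0,"claw": -1}])

```text
clock: 23.4
tcp_pos: [0.5489, 0.086, 0.0491]
eef_rot: [0.46, 0.537, 0.46, -0.537]
wrist_force: [0.4, 0.0, 5.0]
finger_gap: -0.0
```

```bash
python3 - <<'E'
from h import *
hin();snap('wrist','w20');snap('scene','s20');snap('top','t20')
a=cv2.imread('pics/w20.png')[180:340,220:560];cv2.imwrite('pics/w20c.png',cv2.resize(a,None,fx=2.3,fy=2.3,interpolation=2))
b=cv2.imread('pics/s20.png')[150:250,310:430];b=cv2.resize(b,(480,400),interpolation=2)
c=cv2.imread('pics/t20.png')[170:250,300:380];c=cv2.resize(c,(320,320),interpolation=2)
o=np.zeros((400,800,3),np.uint8);o[:,:480]=b;o[:320,480:]=c;cv2.imwrite('pics/st20.png',o)
E
```

```text
holder xyz -0.104 0.1727 0.0491 F h 0.37 0.1 5.03
```

View pics/w20c.png

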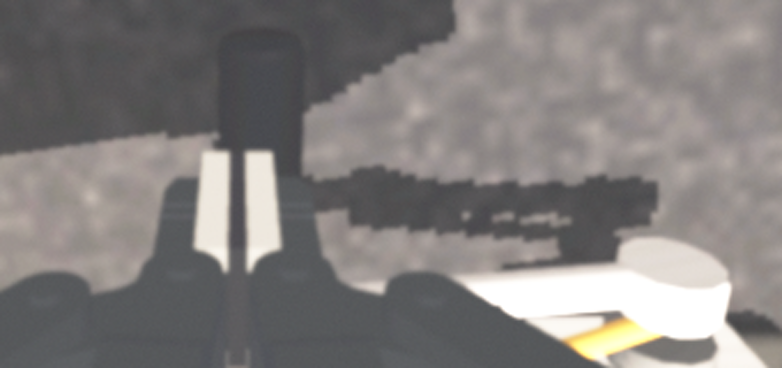

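View pics/st20.png

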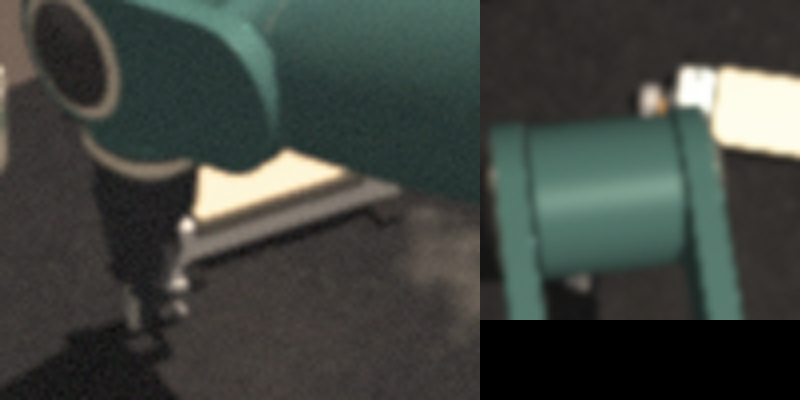

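The force rises above the turning level: 5.0 N, deflection about 0.245, so the screw has stopped. I press on toward about 7.8 N.

Call:
apply_moves(increments=[{"x": 0.02,"y": -0.002,"z": 0,"wx": 0,"wy": 0,"wz": 0,"claw": -1},{"x": 0.04,"y": -0.003,"z": 0,"wx": 0,"wy": 0,"wz": 0,"claw": -1},{"x": 0.05,"y": -0.004,"z": 0,"wx": 0,"wy": 0,"wz": 0,"claw": -1},{"x": 0.05,"y": -0.004,"z": 0,"wx": 0,"wy": 0,"wz": 0,"claw": -1}])

```text
clock: 24.05
tcp_pos: [0.5475, 0.0862, 0.0388]
eef_rot: [-0.46, -0.537, -0.46, 0.537]
wrist_force: [-3.2, 0.6, 7.5]
finger_gap: -0.0001
```

```bash
python3 - <<'E'
from h import *
hin()
E
```

```text
holder xyz -0.1053 0.1727 0.0388 F h -3.26 0.07 7.49
```

Both estimates agree: torque gives 0.356 and geometry 0.348. I go 3 mm more to centre in the window, then hold 1.75 s.

Call:
apply_moves(increments=[{"x": 0.013,"y": -0.004,"z": 0,"wx": 0,"wy": 0,"wz": 0,"claw": -1},{"x": 0.013,"y": -0.004,"z": 0,"wx": 0,"wy": 0,"wz": 0,"claw": -1},{"x": 0.013,"y": -0.004,"z": 0,"wx": 0,"wy": 0,"wz": 0,"claw": -1},{"x": 0.013,"y": -0.004,"z": 0,"wx": 0,"wy": 0,"wz": 0,"claw": -1},{"x": 0.013,"y": -0.004,"z": 0,"wx": 0,"wy": 0,"wz": 0,"claw": -1},{"x": 0.013,"y": -0.004,"z": 0,"wx": 0,"wy": 0,"wz": 0,"claw": -1},{"x": 0.013,"y": -0.004,"z": 0,"wx": 0,"wy": 0,"wz": 0,"claw": -1}])

```text
clock: 24.92
tcp_pos: [0.5472, 0.0863, 0.0367]
eef_rot: [0.46, 0.537, 0.46, -0.537]
wrist_force: [-0.9, -0.1, 7.5]
finger_gap: -0.0003
```

```bash
python3 - <<'E'
from h import *
hin();snap('wrist','w21');snap('scene','s21')
a=cv2.imread('pics/w21.png')[200:400,360:640];cv2.imwrite('pics/w21c.png',cv2.resize(a,None,fx=2.8,fy=2.8,interpolation=2))
b=cv2.imread('pics/s21.png')[180:240,330:390];cv2.imwrite('pics/s21c.png',cv2.resize(b,(600,600),interpolation=2))
hin()
E
```

```text
holder xyz -0.1057 0.1727 0.0367 F h -0.84 -0.18 7.51
holder xyz -0.1057 0.1727 0.0366 F h -0.95 -0.64 7.33
```

View pics/w21c.png

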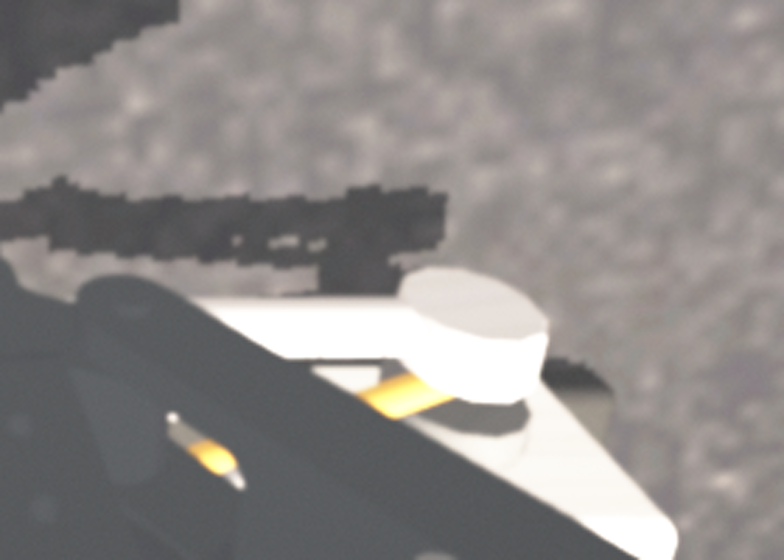

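View pics/s21c.png

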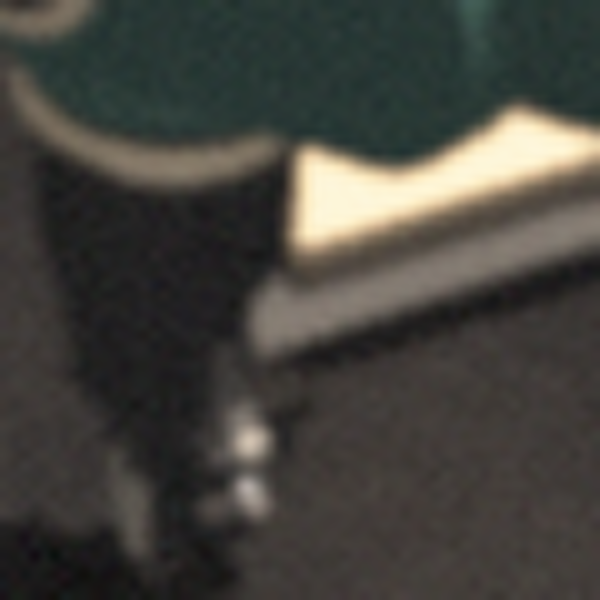

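Through the slot in the linkage, the brass pointer (210,455) stands between the two prongs at (170,415) and (238,485). The force is 7.5 N, about 0.37 rad. I hold longer to be sure.

Call:
apply_moves(increments=[{"x": 0.002,"y": 0,"z": 0,"wx": 0,"wy": 0,"wz": 0,"claw": -1},{"x": 0.002,"y": 0,"z": 0,"wx": 0,"wy": 0,"wz": 0,"claw": -1},{"x": 0.002,"y": 0,"z": 0,"wx": 0,"wy": 0,"wz": 0,"claw": -1},{"x": 0.002,"y": 0,"z": 0,"wx": 0,"wy": 0,"wz": 0,"claw": -1},{"x": 0.002,"y": 0,"z": 0,"wx": 0,"wy": 0,"wz": 0,"claw": -1},{"x": 0.002,"y": 0,"z": 0,"wx": 0,"wy": 0,"wz": 0,"claw": -1},{"x": 0.002,"y": 0,"z": 0,"wx": 0,"wy": 0,"wz": 0,"claw": -1},{"x": 0.002,"y": 0,"z": 0,"wx": 0,"wy": 0,"wz": 0,"claw": -1},{"x": 0.002,"y": 0,"z": 0,"wx": 0,"wy": 0,"wz": 0,"claw": -1},{"x": 0.002,"y": 0,"z": 0,"wx": 0,"wy": 0,"wz": 0,"claw": -1},{"x": 0.002,"y": 0,"z": 0,"wx": 0,"wy": 0,"wz": 0,"claw": -1},{"x": 0.002,"y": 0,"z": 0,"wx": 0,"wy": 0,"wz": 0,"claw": -1}])

```text
clock: 26.52
tcp_pos: [0.5471, 0.0863, 0.0362]
eef_rot: [0.46, 0.537, 0.46, -0.537]
wrist_force: [-2.1, 0.2, 7.1]
finger_gap: -0.0001
```

```bash
python3 - <<'E'
from h import *
hin();snap('wrist','w22')
a=cv2.imread('pics/w22.png')[330:390,400:480];cv2.imwrite('pics/w22c.png',cv2.resize(a,None,fx=7,fy=7,interpolation=2))
E
```

```text
holder xyz -0.1057 0.1727 0.0362 F h -2.09 -0.15 7.13
```

View pics/w22c.png

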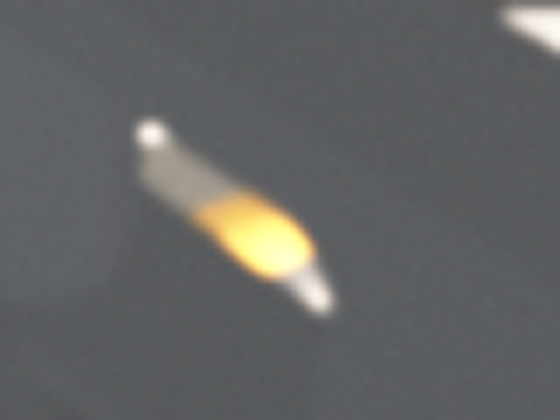

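The pointer is still inside the gate at 7.1–7.5 N after more than 2 s. I ease off along the arc and rise.

Call:
apply_moves(increments=[{"x": -0.05,"y": 0.003,"z": 0,"wx": 0,"wy": 0,"wz": 0,"claw": -1},{"x": -0.1,"y": 0.008,"z": 0,"wx": 0,"wy": 0,"wz": 0,"claw": -1},{"x": -0.15,"y": 0.018,"z": 0,"wx": 0,"wy": 0,"wz": 0,"claw": -1},{"x": -0.2,"y": 0.03,"z": 0,"wx": 0,"wy": 0,"wz": 0,"claw": -1},{"x": -0.35,"y": 0.03,"z": 0,"wx": 0,"wy": 0,"wz": 0,"claw": -1},{"x": -0.6,"y": 0.03,"z": 0,"wx": 0,"wy": 0,"wz": 0,"claw": -1},{"x": -0.9,"y": 0.2,"z": 0,"wx": 0,"wy": 0,"wz": 0,"claw": -1},{"x": -0.9,"y": 0.4,"z": 0,"wx": 0,"wy": 0,"wz": 0,"claw": -1},{"x": -0.9,"y": 0.4,"z": 0,"wx": 0,"wy": 0,"wz": 0,"claw": -1}])

```text
clock: 27.7
tcp_pos: [0.6276, 0.0736, 0.2158]
eef_rot: [-0.46, -0.537, -0.46, 0.537]
wrist_force: [-0.5, -0.1, -0.2]
finger_gap: 0.0002
```

```bash
python3 m5.py w23; python3 - <<'E'
from h import *
snap('scene','s23')
b=cv2.imread('pics/s23.png')[150:230,310:430];cv2.imwrite('pics/s23c.png',cv2.resize(b,(780,520),interpolation=2))
E
```

```text
holder xyz -0.0255 0.1723 0.2152 F h -0.02 -0.45 -0.41
917
0.15 128 x [-0.1004 -0.0878 -0.0841] z [0.0622 0.0684 0.0707]
0.16 139 x [-0.1003 -0.088  -0.084 ] z [0.0626 0.0685 0.0705]
0.17 179 x [-0.1002 -0.0896 -0.0841] z [0.063  0.0692 0.0716]
0.18 232 x [-0.1001 -0.0909 -0.0841] z [0.0628 0.0697 0.0717]
0.19 239 x [-0.1001 -0.0906 -0.084 ] z [0.0628 0.0696 0.0716]
```

View pics/w23.png

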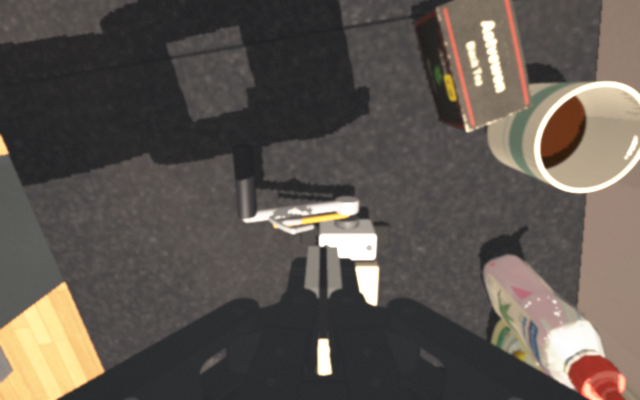

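View pics/s23c.png

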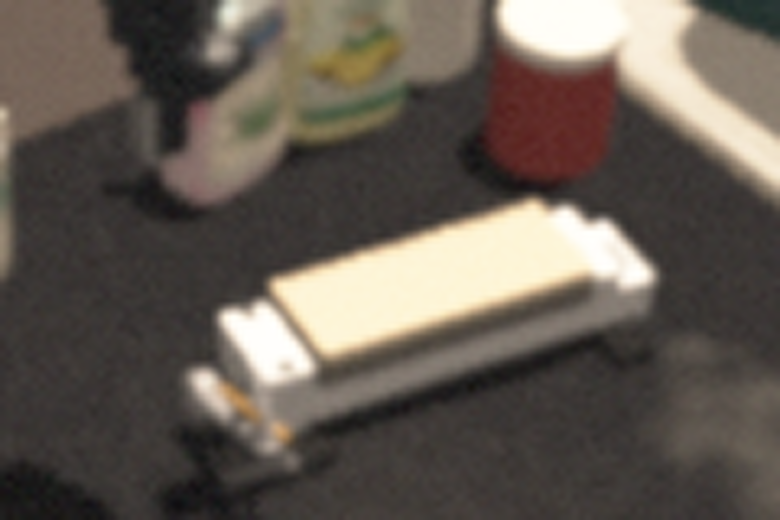

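The crank sprang back: handle angle 0.357, screw about 1.04, crank about 0, so the held deflection was about 0.365. The jaw is tight on the stone. Next is the sideways push test from the robot side.

Call:
apply_moves(increments=[{"x": 0,"y": -0.1,"z": 0.3,"wx": 0,"wy": 0,"wz": 0,"claw": -1},{"x": 0,"y": -0.25,"z": 0.6,"wx": 0,"wy": 0,"wz": 0,"claw": -1},{"x": 0,"y": -0.25,"z": 0.84,"wx": 0,"wy": 0,"wz": 0,"claw": -1},{"x": 0.3,"y": -0.25,"z": 0.84,"wx": 0,"wy": 0,"wz": 0,"claw": -1},{"x": 0.6,"y": -0.25,"z": 0.84,"wx": 0,"wy": 0,"wz": 0,"claw": -1},{"x": 0.8,"y": -0.25,"z": 0.84,"wx": 0,"wy": 0,"wz": 0,"claw": -1},{"x": 0.86,"y": -0.25,"z": 0.84,"wx": 0,"wy": 0,"wz": 0,"claw": -1},{"x": 0.86,"y": -0.25,"z": 0.84,"wx": 0,"wy": 0,"wz": 0,"claw": -1}])

```text
clock: 28.8
tcp_pos: [0.5507, -0.0841, 0.0444]
eef_rot: [-0.46, -0.537, -0.46, 0.537]
wrist_force: [0.1, 0.2, 0.5]
finger_gap: 0.0004
```

```bash
python3 - <<'E'
from h import *
hin();snap('wrist','w24');hin()
E
```

```text
holder xyz -0.0764 0.0048 0.0444 F h 0.07 0.21 0.52
holder xyz -0.0758 0.0048 0.0454 F h -0.67 -0.63 0.13
```

View pics/w24.png

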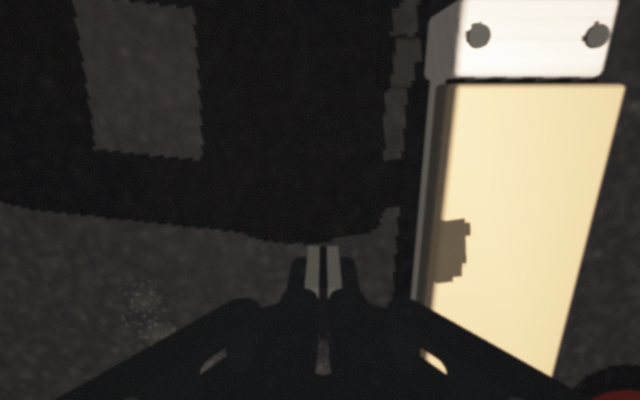

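The tips are beside the stone's long side at mid length. I advance slowly.

Call:
apply_moves(increments=[{"x": 0.015,"y": 0.05,"z": 0,"wx": 0,"wy": 0,"wz": 0,"claw": -1},{"x": 0.015,"y": 0.1,"z": 0,"wx": 0,"wy": 0,"wz": 0,"claw": -1},{"x": 0.015,"y": 0.13,"z": 0,"wx": 0,"wy": 0,"wz": 0,"claw": -1},{"x": 0.015,"y": 0.13,"z": 0,"wx": 0,"wy": 0,"wz": 0,"claw": -1}])

```text
clock: 29.35
tcp_pos: [0.577, -0.0883, 0.0409]
eef_rot: [-0.46, -0.537, -0.46, 0.537]
wrist_force: [-0.4, 0.1, 0.0]
finger_gap: 0.0
```

Call:
apply_moves(increments=[{"x": 0,"y": 0.01,"z": 0,"wx": 0,"wy": 0,"wz": 0,"claw": -1},{"x": 0,"y": 0.01,"z": 0,"wx": 0,"wy": 0,"wz": 0,"claw": -1}])

```text
clock: 29.6
tcp_pos: [0.5785, -0.0886, 0.0409]
eef_rot: [-0.46, -0.537, -0.46, 0.537]
wrist_force: [0.3, 0.2, 0.1]
finger_gap: 0.0002
```

Call:
apply_moves(increments=[{"x": 0,"y": 0.01,"z": 0,"wx": 0,"wy": 0,"wz": 0,"claw": -1},{"x": 0,"y": 0.01,"z": 0,"wx": 0,"wy": 0,"wz": 0,"claw": -1}])

```text
clock: 29.85
tcp_pos: [0.5807, -0.0889, 0.041]
eef_rot: [0.46, 0.537, 0.46, -0.537]
wrist_force: [-0.4, -0.1, -0.8]
finger_gap: -0.0001
```

Call:
apply_moves(increments=[{"x": 0,"y": 0.005,"z": 0,"wx": 0,"wy": 0,"wz": 0,"claw": -1},{"x": 0,"y": 0.005,"z": 0,"wx": 0,"wy": 0,"wz": 0,"claw": -1}])

```text
clock: 30.1
tcp_pos: [0.5816, -0.0891, 0.0409]
eef_rot: [-0.46, -0.537, -0.46, 0.537]
wrist_force: [0.6, -0.3, -0.2]
finger_gap: -0.0004
```

Call:
apply_moves(increments=[{"x": 0,"y": 0.005,"z": 0,"wx": 0,"wy": 0,"wz": 0,"claw": -1},{"x": 0,"y": 0.005,"z": 0,"wx": 0,"wy": 0,"wz": 0,"claw": -1}])

```text
clock: 30.35
tcp_pos: [0.5826, -0.0892, 0.0409]
eef_rot: [-0.46, -0.537, -0.46, 0.537]
wrist_force: [0.2, -0.6, -0.1]
finger_gap: 0.0001
```

Call:
apply_moves(increments=[{"x": 0,"y": 0.005,"z": 0,"wx": 0,"wy": 0,"wz": 0,"claw": -1},{"x": 0,"y": 0.005,"z": 0,"wx": 0,"wy": 0,"wz": 0,"claw": -1}])

```text
clock: 30.6
tcp_pos: [0.583, -0.0893, 0.0409]
eef_rot: [-0.46, -0.537, -0.461, 0.537]
wrist_force: [-5.3, 0.9, 3.6]
finger_gap: 0.0002
```

Contact at 5.4 N. I add about 0.5 mm and hold over a second.

Call:
apply_moves(increments=[{"x": 0,"y": 0.0025,"z": 0,"wx": 0,"wy": 0,"wz": 0,"claw": -1},{"x": 0,"y": 0.0025,"z": 0,"wx": 0,"wy": 0,"wz": 0,"claw": -1}])

```text
clock: 30.85
tcp_pos: [0.5831, -0.0893, 0.0409]
eef_rot: [-0.459, -0.536, -0.461, 0.537]
wrist_force: [-10.9, 1.2, 5.5]
finger_gap: -0.0001
```

```bash
python3 - <<'E'
from h import *
hin()
E
```

```text
holder xyz -0.0436 0.0046 0.0409 F h -10.97 -0.46 5.51
```

Call:
apply_moves(increments=[{"x": 0,"y": 0,"z": 0,"wx": 0,"wy": 0,"wz": 0,"claw": -1},{"x": 0,"y": 0,"z": 0,"wx": 0,"wy": 0,"wz": 0,"claw": -1},{"x": 0,"y": 0,"z": 0,"wx": 0,"wy": 0,"wz": 0,"claw": -1},{"x": 0,"y": 0,"z": 0,"wx": 0,"wy": 0,"wz": 0,"claw": -1},{"x": 0,"y": 0,"z": 0,"wx": 0,"wy": 0,"wz": 0,"claw": -1}])

```text
clock: 31.48
tcp_pos: [0.5831, -0.0893, 0.0408]
eef_rot: [-0.459, -0.536, -0.461, 0.537]
wrist_force: [-9.7, 2.0, 5.9]
finger_gap: 0.0001
```

Call:
apply_moves(increments=[{"x": 0,"y": 0,"z": 0,"wx": 0,"wy": 0,"wz": 0,"claw": -1},{"x": 0,"y": 0,"z": 0,"wx": 0,"wy": 0,"wz": 0,"claw": -1},{"x": 0,"y": 0,"z": 0,"wx": 0,"wy": 0,"wz": 0,"claw": -1},{"x": 0,"y": 0,"z": 0,"wx": 0,"wy": 0,"wz": 0,"claw": -1},{"x": 0,"y": 0,"z": 0,"wx": 0,"wy": 0,"wz": 0,"claw": -1},{"x": 0,"y": 0,"z": 0,"wx": 0,"wy": 0,"wz": 0,"claw": -1}])

```text
clock: 32.22
tcp_pos: [0.5831, -0.0893, 0.0409]
eef_rot: [-0.459, -0.536, -0.461, 0.537]
wrist_force: [-10.3, 1.3, 5.7]
finger_gap: 0.0
```

```bash
python3 - <<'E'
from h import *
hin();snap('wrist','w25')
E
```

```text
holder xyz -0.0436 0.0046 0.0409 F h -10.37 -0.3 5.74
```

View pics/w25.png

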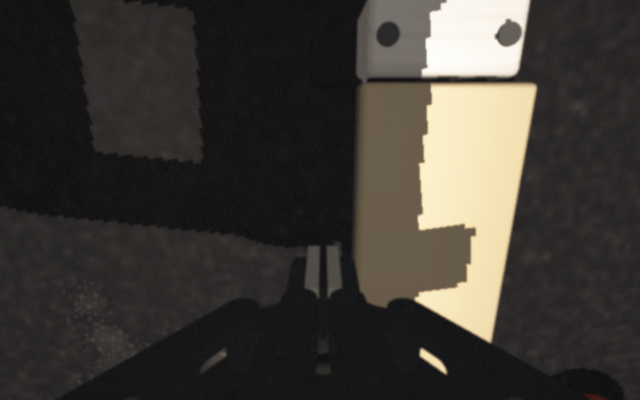

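The push held steady at 10–11 N for about 1.4 s with no motion, and the stone is flush with the jaw at (357–535, 82). I retreat.

Call:
apply_moves(increments=[{"x": 0,"y": -0.05,"z": 0,"wx": 0,"wy": 0,"wz": 0,"claw": -1},{"x": 0,"y": -0.15,"z": 0,"wx": 0,"wy": 0,"wz": 0,"claw": -1},{"x": -0.3,"y": -0.2,"z": 0,"wx": 0,"wy": 0,"wz": 0,"claw": -1},{"x": -0.6,"y": -0.2,"z": 0,"wx": 0,"wy": 0,"wz": 0,"claw": -1},{"x": -0.9,"y": -0.2,"z": 0,"wx": 0,"wy": 0,"wz": 0,"claw": -1},{"x": -1,"y": -0.2,"z": -0.2,"wx": 0,"wy": 0,"wz": 0,"claw": -1},{"x": -1,"y": -0.2,"z": -0.2,"wx": 0,"wy": 0,"wz": 0,"claw": -1},{"x": -1,"y": -0.2,"z": -0.2,"wx": 0,"wy": 0,"wz": 0,"claw": -1}])

```text
clock: 33.28
tcp_pos: [0.5502, -0.0439, 0.2402]
eef_rot: [-0.46, -0.537, -0.46, 0.537]
wrist_force: [-0.1, -0.7, -1.1]
finger_gap: -0.0002
```

```bash
python3 - <<'E'
from h import *
hin();im,d,s=snap('wrist','w26');snap('scene','s26');snap('top','t26')
D=np.load('pics/w26.npz');c=cam('wrist',D['p'],D['q']);C=cloud(D['d'],c)
H=C.copy();H[...,0]=(C[...,:2]-bed)@HV;H[...,1]=(C[...,:2]-bed)@HU
k2=(abs(H[...,0])<.025)&(abs(H[...,1])<.07)&(H[...,2]>.04)&(H[...,2]<.08);Q=H[k2];A=np.c_[np.ones(len(Q)),Q[:,:2]];print('stone top plane',np.linalg.lstsq(A,Q[:,2],rcond=None)[0],len(Q))
k=(abs(H[...,2]-.061)<.006)&(im.min(2)>60)&(abs(H[...,0])<.05)&(abs(H[...,1])<.11);v,u=np.nonzero(k)
P=onplane(np.c_[u,v],.061,c)[:,:2]-bed;P=np.c_[P@HV,P@HU];print(cv2.minAreaRect((P*1000).astype(np.float32)))
b=cv2.imread('pics/s26.png')[140:240,300:430];cv2.imwrite('pics/s26c.png',cv2.resize(b,(780,600),interpolation=2))
E
```

```text
holder xyz -0.083 0.0445 0.2402 F h 0.01 -0.74 -1.1
stone top plane [ 0.06025808 -0.00053933 -0.00049601] 6535
((-0.5216960906982422, 5.4499664306640625), (158.1187286376953, 60.12483215332031), 89.899658203125)
```

View pics/w26.png

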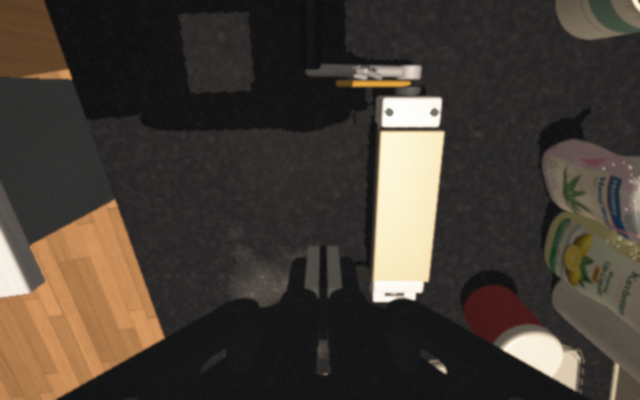

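View pics/s26.png

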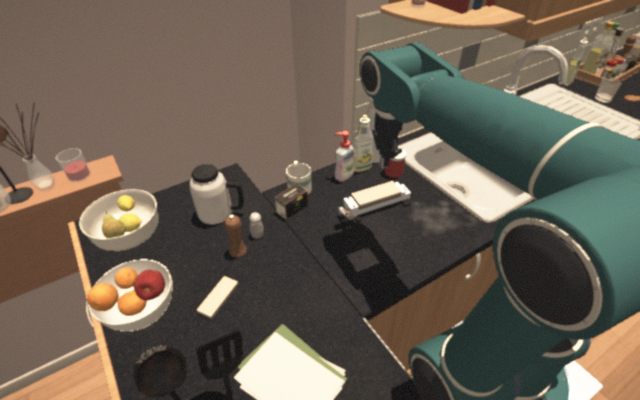

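The stone is clamped at x = -0.5 mm, y = +5.4 mm, 0.1° off axis, with a flat top at 60.3 mm. The bystanders are unmoved and the robot is clear. I hand in.

```bash
python3 -c "
from plant import manip
print(manip.sign_off())"
```

```text
the job is handed in; nothing more can be done
None
```

The stone is clamped in its holder, the sideways push test held, and the job is handed in at about 33 s of the 72 s allowed. `sign_off` reports no verdict.

- **Placing:** I set the stone flat on the rails and released it. Its top measured level at 60.3 mm.
- **Closing:** I pushed the crank over with the side of the shut fingers, then pressed down from above with the fingertips until the screw stopped at about 1.04.
- **Torque hold:** I held for over 2 s at 7.1–7.5 N, a deflection of about 0.36–0.37 rad from both force and geometry. A wrist picture showed the pointer between what look like the prongs; only a narrow slot was visible, so I rely mainly on the torque and geometry figures. After release the crank sprang back to about 0.
- **Push test:** I pushed the middle of the long side at about 10–11 N for about 1.4 s, and the stone did not move.
- **Last check:** The stone is aligned to 0.1° and flush with the fixed jaw. The bystanders look unmoved and the robot is clear.

**What went less well:** One early press from above wedged against the handle at about 36 N, mostly toward the screw axis and at low crank torque. I backed off and changed the approach. The push test also carried about 5.7 N of upward force on the fingers, and the tracked finger position shows no movement from it.

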